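# Scour a spatula in the bead pot and hold its blade in the steriliser

## Robot

A 6-joint arm with a two-finger parallel gripper is mounted at the origin on the work surface. World frame = base frame: x ahead of the robot, y to its left, z up, the work surface at z = 0. Lengths are in mm, angles in rad, forces in N, time in s.
With the tool pointing down it reaches from about 350 to 850 mm from the base axis. Payload 8.1 kg.
Tool frame: the origin (TCP) lies on the centre line of the jaws, within the pads' length; the fingertips stand ahead of it and the grasp point (between the pads) lies 3 mm ahead of it (robot.tip_extent is the y of the fingertips in the tool frame, in mm); y points along the fingers, z is the direction in which the jaws open and shut, and the axes are right-handed (so a half turn about y gives the same grasp; the last joint's range is limited). The gripper opens to 93 mm and grips with 3 to 60 N. Pads are 15 mm wide; open, the fingers measure 128 mm over their backs; the gripper's body (75 mm by 188 mm) begins 65 mm behind the grasp point.
Start: joints at [1.107, 0.13, 1.488, -0, 1.523, -0.085], TCP at [221.863, 557.479, 240.635] pointing down, gripper open.
Joint ranges: [-2.96, 2.96], [-0.89, 2.26], [0.02, 2.5], [-1.34, 4.48], [0, 2.73], [-2.66, 2.66]. Speed limits (rad/s): [2.39, 2.39, 2.79, 3.14, 3.14, 3.14].

## Interface

Orientations are given as a unit quaternion [x, y, z, w].
In Python, from plant import robot, cams, finder gives the robot as it stands. The module is installed in compiled form; this text tells all that it offers.
- The arm moves only by the tool servo_tool, never from a script. Its argument "moves" is a list of rows, each a list of 6 numbers: the shift along the tool's x, y, z in m, then the turn, a rotation vector about the tool's x, y, z in rad. A call has 1 to 10 rows; each row is the pose to reach, as a shift and turn from the pose commanded when the call began, along the tool's axes at that moment; what a row does not reach only later rows make up. A row lasts 1/12 s, in which the tool goes at most 41.7 mm and 7.16 degrees, less where a joint would pass 70% of its speed; a pose out of reach is approached as far as the arm can. A call with a gripper value outside its range is refused whole. "claw" is the gripper's target within -1 to 1 (fully open at 1, half-way at 0, shut at -1), set as the call begins (left out, the last holds). The fingers move at their own pace and stop on an object; the grip force is fixed at half the most. Time passes only in rows, so rows that repeat a pose let the fingers close. It gives the time, the measured TCP pose, the force and the opening at its end, in the units of the state.
- robot.get_obs(): the state, without advancing time (a new reading comes with each control period).
- cams.camera(name): name is "scene" or "top" or "wrist"; returns a dict with "pixels" (480x640x3 uint8, red, green, blue), "intrinsics" (3x3 intrinsics, pixels), "T" (4x4, takes a point from camera to world coordinates). Camera axes: x right, y up, looking along -z (the intrinsics and any distortion apply to the point x, -y, -z); pixel columns grow to the right and rows downward; lengths in mm; the calibration is good to about 2 mm. A picture is of the moment at which its call begins. There is no depth.
- robot.hand_in(): hands the job in, once; it reports no verdict.
Trained networks look in the newest picture that a camera, given by its name, has taken for a name from the list of things; names that differ only in an ending like _2 or _b are one class to them, and where a whole thing is asked for, a point or a joint stands for the part that bears it (a point fixed in the world has none). Each returns a list of dicts, best first, with "p" (0 to 1); they miss things now and then, are a little off and sometimes report something else, mostly with a low value. They report only what shows in the picture. A call takes as long as a camera call.
- finder.recognise(camera, query): "centre" ([column, row] in pixels, amid what is visible of it).
- finder.silhouettes(camera, query): "pixels" (480x640 bool, what is visible of it) and "centre" ([column, row] in pixels, amid what is visible of it).
- finder.landmark_of(camera, query): "centre" ([column, row] in pixels: a listed point, or the origin of a listed thing).
The state is a dict: "t": time; "joints": joint angles; "qvel": joint speeds; "tau": joint torques, N m; "eef_pos": TCP position; "orientation": TCP orientation; "wrist_force": force on the tool from outside, world axes, zero at the start; "ft_torque": the same for the moment, N m; "grip_width": opening from 0.0 (shut) to 1.0 (fully open).
Only numpy, scipy, OpenCV 4.12 (cv2) and the standard library are available. Lean on these libraries where they do the work, as an engineer would, in place of code of your own. Each camera call takes 0.05 s, during which the arm holds its last target. There are 200 camera calls.

## Task

Get the blue-handled spatula ready for the next sample: take it from the tool stand, put its blade down among the steel beads in the white pot and stir right round until practically every bead has been pushed a good bit from its place. Then lower the upright blade through the slot in the steriliser's guard plate until nearly all of the blade is in the hot well, with the handle about a centimetre above the guard and not touching it. Finish while still gripping the spatula there, held still and upright - do not let go of it or set it down - with all beads left in the pot and the pot, the other tools and everything else on the bench left in place.

Things in the scene. Friction and masses are not known exactly. Their poses are not given: they have to be found in the camera images.
- spatula: stout steel spatula with a BLUE handle, upright in one slot of the stand. Origin: centre of the handle's lower end; z up along the handle, a flat-sided bar 14 (x) by 18 (y) by 100 mm. Below it the blade: 4 mm thick (x), 18 wide (y), 75 long, last 9 mm stepped down to a 2 x 9 mm end. 55 to 110 g, balanced near the origin. Grip across x, some 45 to 60 mm above the origin.
- blade_end (a point): centre of the lower end of the spatula's blade: 75 mm below the spatula's origin, on its axis; axes as the spatula's
- stand: fixed brown wooden tool stand, 56 (x) by 176 (y) mm on a black base 70 x 190, top at 90 mm. Origin: centre of underside, z up. Three slots 8 (x) by 22 (y) mm go right down from its top at y = -60, 0, +60; a tool's handle end rests on the top, its blade in the slot, its axes along the stand's. Lift tools straight up over 75 mm. Which slot holds which tool varies.
- pot: loose round white stoneware pot, 78 mm outside and 68 mm inside diameter, 60 mm high, 0.9 kg. Origin: centre of its underside, z up. Six loose steel beads lie in one layer on its flat floor, at the start in a ring of about 22 mm radius with the middle of the floor free. A bead squeezed between blade and wall can turn the spatula in the grip.
- pot_floor (a point): centre of the pot's inner floor, 6 mm above the pot's origin
- steriliser: fixed electric instrument steriliser: white housing 134 x 134 mm, 108 high, a hot well 46 x 46 mm down its middle (floor at 12 mm), over it on short posts a bare metal guard plate 76 x 76 x 6 mm with a red-bordered slot. Origin: centre of its underside, z up; its control panel faces its -x.
- slot (a point): centre of the slot in the guard plate, at the plate's upper face, 122 mm above the bench; axes as the steriliser's, z up. The slot is 6 mm (x) by 20 mm (y), 2 mm more than the blade each way, with a small chamfer; the blade goes straight down, its 18 mm width along this y (either way round). Free depth below this point 110 mm.
- needle: upright dissecting needle with a BLACK handle (14 x 18 mm, shorter than the spatula's: 65 mm) in another slot of the stand; origin at the handle's lower end; stays where it is
- scraper: upright rubber scraper with a YELLOW handle (14 x 18 x 65 mm) in the remaining slot of the stand; origin at the handle's lower end; stays where it is
- slide_box: green plastic slide box, 84 by 100 by 34 mm, lying on the bench; origin: centre of its underside; stays where it is
- petri_dish: flat round pale translucent culture dish, 94 mm across, 16 mm high; origin: centre of its underside; stays where it is
- reagent_jar: brown jar with black cap, 64 mm across, 100 mm high; origin: centre of its underside; stays where it is
- bead0: one of the six steel scouring beads in the pot, a ball of 16 mm diameter, 17 g; origin: its centre (its axes turn as it rolls)
- bead1: one of the six steel scouring beads in the pot, a ball of 16 mm diameter, 17 g; origin: its centre (its axes turn as it rolls)
- bead2: one of the six steel scouring beads in the pot, a ball of 16 mm diameter, 17 g; origin: its centre (its axes turn as it rolls)
- bead3: one of the six steel scouring beads in the pot, a ball of 16 mm diameter, 17 g; origin: its centre (its axes turn as it rolls)
- bead4: one of the six steel scouring beads in the pot, a ball of 16 mm diameter, 17 g; origin: its centre (its axes turn as it rolls)
- bead5: one of the six steel scouring beads in the pot, a ball of 16 mm diameter, 17 g; origin: its centre (its axes turn as it rolls)

How it is judged:
By the outcome, as a careful person would: the job done as asked, in the order asked, and still so for the second after the job is handed in, while the arm keeps its last pose, push and grip.
It also fails if it takes over 70 s, if anything falls off the work surface, if the arm or the gripper's body presses on something with over 40 N, if the wrist force passes 120 N, or if a joint passes its speed limit or range.

## Working session

There is one attempt and no reset: what is moved stays moved. The work goes in short steps, Python scripts to look and compute and a tool call to move; the robot and the scene stay as the last step left them, time stands still between calls to the robot, and variables do not carry over. Pictures are saved under pics/ and viewed, about 8 in all and at most 12, crops included, and the job is handed in when it is done.

Besides the shell and the picture viewer there is one more tool, called after "Request:" as a command line: name --pt "numbers of a row" for each row, then --argument value for the rest. servo_tool: Moves the arm, as the interface text tells. Its arguments: {"type":"object","properties":{"moves":{"type":"array","items":{"type":"array","items":{"type":"number"}}},"claw":{"type":"number"}},"required":["moves"]}

```bash
mkdir -p pics; cat > h.py <<'E'
import numpy as np, cv2
from scipy.spatial.transform import Rotation as R
from plant import robot, cams, finder
np.set_printoptions(precision=2,suppress=True)
def ray(c,px):
    K=np.array(c["intrinsics"]);T=np.array(c["T"])
    v=np.linalg.inv(K)@[px[0],px[1],1]; d=T[:3,:3]@[v[0],-v[1],-v[2]]
    return T[:3,3],d/np.linalg.norm(d)
def at(c,px,z):
    o,d=ray(c,px); return o+d*(z-o[2])/d[2]
def proj(c,P):
    K=np.array(c["intrinsics"]);T=np.array(c["T"])
    p=np.linalg.inv(T)@np.append(P,1); q=K@[p[0],-p[1],-p[2]]; return q[:2]/q[2]
def save(n,c,crop=None,s=1):
    im=c["pixels"][:,:,::-1]
    if crop: im=im[crop[1]:crop[3],crop[0]:crop[2]]
    cv2.imwrite("pics/"+n,cv2.resize(im,None,fx=s,fy=s,interpolation=cv2.INTER_CUBIC))
E
python3 - <<'E'
from h import *
o=robot.get_obs();print(o, robot.tip_extent)
C={n:cams.camera(n) for n in("scene","top")}
for n,c in C.items():
    save(n+"0.png",c);print(n,c["T"],c["intrinsics"])
hz=dict(spatula=90,needle=90,scraper=90,stand=0,pot=0,pot_floor=6,steriliser=0,slot=122,slide_box=0,petri_dish=0,reagent_jar=0)
for k,z in hz.items():
    for n,c in C.items():
        for r in finder.landmark_of(n,k)[:2]: print(k,n,r["p"],r["centre"],at(c,r["centre"],z))
E
```

```text
{'t': 0.0, 'joints': array([ 1.11,  0.13,  1.49, -0.  ,  1.52, -0.09]), 'qvel': array([0., 0., 0., 0., 0., 0.]), 'tau': array([ -0.  , -55.99, -49.17,   0.08,   0.04,  -0.  ]), 'eef_pos': array([221.63, 557.  , 239.58]), 'orientation': array([ 0.7 , -0.13,  0.13, -0.69]), 'wrist_force': array([-0.57,  0.05, -0.09]), 'ft_torque': array([-0.04, -0.01, -0.  ]), 'grip_width': 1.0019120543701985} 22.0
scene [[   0.48   -0.6     0.64 1271.94]
 [   0.88    0.32   -0.36 -367.32]
 [   0.01    0.73    0.68  837.17]
 [   0.      0.      0.      1.  ]] [[595.38   0.   310.04]
 [  0.   595.38 241.56]
 [  0.     0.     1.  ]]
top [[   0.03    1.     -0.07  534.13]
 [  -1.      0.03    0.01    7.39]
 [   0.01    0.07    1.   1146.43]
 [   0.      0.      0.      1.  ]] [[551.82   0.   324.72]
 [  0.   551.82 231.07]
 [  0.     0.     1.  ]]
spatula scene 0.85 [275.5, 213.8] [477.17   1.83  90.  ]
spatula top 0.58 [318.4, 292.3] [488.72   2.59  90.  ]
spatula top 0.35 [465.0, 265.5] [ 547.8  -276.95   90.  ]
needle scene 0.71 [243.8, 216.5] [455.93 -55.38  90.  ]
needle top 0.56 [343.2, 309.4] [457.
[... 509 characters left out ...]
0.88   -0.  ]
steriliser top 0.81 [451.8, 265.0] [ 549.2 -273.6    0. ]
slot scene 0.79 [143.8, 274.7] [ 548.43 -274.37  122.  ]
slot scene 0.6 [279.1, 213.8] [514.31  -8.11 122.  ]
slot top 0.73 [466.4, 266.8] [ 545.05 -270.98  122.  ]
slot top 0.35 [198.2, 278.1] [509.85 225.06 122.  ]
slide_box scene 0.92 [422.7, 305.2] [742.21 171.77   0.  ]
slide_box top 0.66 [239.2, 168.5] [737.9 175.6   0. ]
petri_dish scene 0.78 [258.2, 390.4] [ 763.51 -173.42    0.  ]
petri_dish top 0.8 [405.2, 158.5] [ 770.19 -172.18    0.  ]
petri_dish top 0.19 [181.7, 281.6] [498.8  284.56   0.  ]
reagent_jar scene 0.6 [341.0, 339.3] [738.3   -2.03   0.  ]
reagent_jar top 0.6 [325.4, 165.1] [750.82  -4.61   0.  ]
```

View pics/scene0.png

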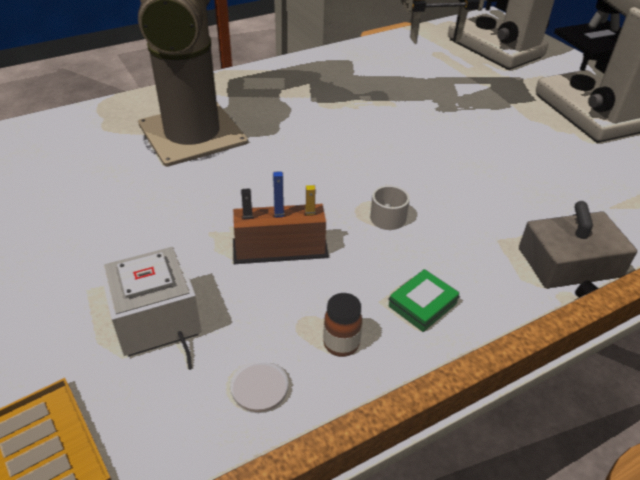

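View pics/top0.png

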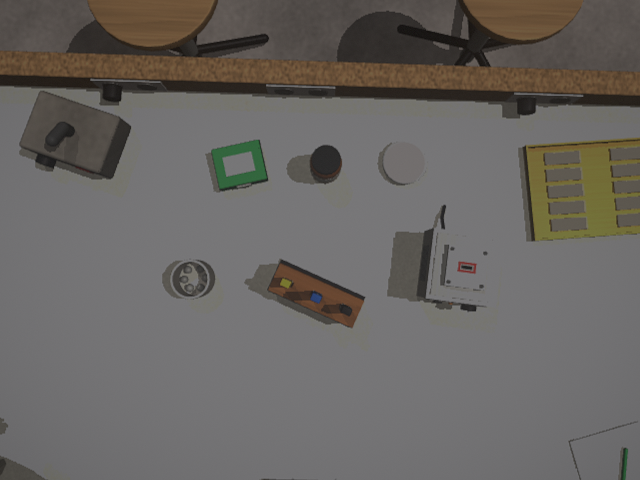

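The scene view shows the blue handle in the middle slot (275,214) of the stand, black at (245,216), yellow at (311,214), pot with beads at (388,215) and slot at (144,273). The top view agrees: blue at (316,298), beads around (190,280), and a nearly axis-aligned slot at (467,267).

```bash
cat >> h.py <<'E'
def go(tgt,yaw=None,mm=35,deg=6,o=None):
    "yaw: direction (deg) of tool z axis; prints shift(m, tool axes), rotvec, rows needed"
    o=o or robot.get_obs(); A=R.from_quat(o["orientation"]); M=A.as_matrix()
    d=M.T@(np.array(tgt)-o["eef_pos"])/1000
    a=np.degrees(np.arctan2(M[1,2],M[0,2]))
    r=np.zeros(3)
    if yaw is not None:
        w=np.radians(yaw); z=np.array([np.cos(w),np.sin(w),0]);y=np.array([0,0,-1.]);B=np.c_[np.cross(y,z),y,z]
        r=(A.inv()*R.from_matrix(B)).as_rotvec()
    n=max(np.linalg.norm(d)*1000/mm,np.degrees(np.linalg.norm(r))/deg)
    print("eef",o["eef_pos"],"zdir",round(a,2),"ydir",M[:,1],"shift",d.round(4),"rot",r.round(4),"rows",round(n,1),"t",o["t"])
E
python3 - <<'E'
from h import *
for y in(-26,154): go([484,4,265],y)
C=cams.camera("top")
save("topc.png",C,(150,200,520,350),2)
# yaw of slot from red border
im=cv2.cvtColor(C["pixels"],cv2.COLOR_RGB2HSV)
m=(((im[...,0]<8)|(im[...,0]>172))&(im[...,1]>130)&(im[...,2]>90)).astype(np.uint8)
m[:, :430]=0;m[:,510:]=0;m[:230]=0;m[310:]=0
print(m.sum()); r=cv2.minAreaRect(cv2.findNonZero(m)); b=cv2.boxPoints(r);print(r);print(np.array([at(C,p,122) for p in b]),at(C,r[0],122))
E
```

```text
eef [221.84 557.47 240.64] zdir 68.3 ydir [-0. -0. -1.] shift [ 0.45 -0.02 -0.42] rot [0.   1.65 0.  ] rows 17.5 t 1.2
eef [221.84 557.47 240.64] zdir 68.3 ydir [-0. -0. -1.] shift [ 0.45 -0.02 -0.42] rot [ 0.  -1.5 -0. ] rows 17.5 t 1.2
53
((466.7099609375, 267.02996826171875), (16.687721252441406, 8.9095458984375), 8.130101203918457)
[[ 538.17 -255.06  122.  ]
 [ 554.6  -257.2   122.  ]
 [ 551.12 -288.1   122.  ]
 [ 534.68 -285.92  122.  ]] [ 544.64 -271.57  122.  ]
```

View pics/topc.png

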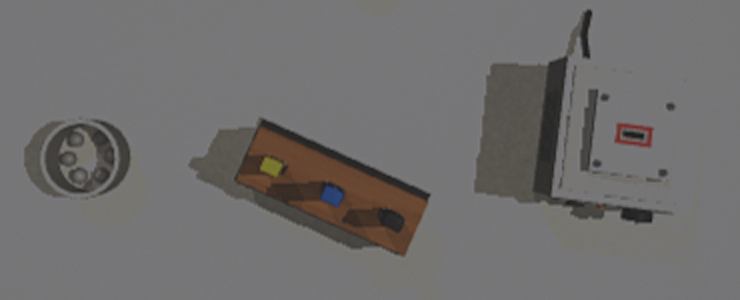

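Rough positions agree between the two cameras, and the stand's axis is at about -26°. I'm moving above the spatula.

Request:
servo_tool --pt "0.025 -0.001 -0.023 0 0.092 0" --pt "0.05 -0.002 -0.046 0 0.184 0" --pt "0.075 -0.004 -0.07 0 0.276 0" --pt "0.1 -0.006 -0.093 0 0.368 0" --pt "0.125 -0.008 -0.116 0 0.46 0" --pt "0.15 -0.01 -0.14 0 0.552 0" --pt "0.175 -0.012 -0.163 0 0.644 0" --pt "0.2 -0.014 -0.186 0 0.736 0" --pt "0.225 -0.016 -0.21 0 0.828 0" --pt "0.25 -0.02 -0.233 0 0.92 0" --claw 1

```text
t: 2.08
eef_pos: [368.1, 246.9, 260.6]
orientation: [0.562, -0.429, 0.429, -0.562]
wrist_force: [0.8, 0.5, 0.3]
grip_width: 1.002
```

```bash
python3 - <<'E'
from h import *
go([484,4,265],-26)
E
```

```text
eef [368.14 246.9  260.6 ] zdir 15.34 ydir [ 0. -0. -1.] shift [ 0.26 -0.    0.05] rot [-0.    0.72  0.  ] rows 7.7 t 2.0833
```

Request:
servo_tool --pt "0.033 -0.001 0.006 0 0.09 0" --pt "0.066 -0.001 0.012 0 0.18 0" --pt "0.1 -0.002 0.018 0 0.27 0" --pt "0.132 -0.002 0.024 0 0.36 0" --pt "0.166 -0.003 0.03 0 0.45 0" --pt "0.2 -0.004 0.036 0 0.54 0" --pt "0.232 -0.004 0.042 0 0.64 0" --pt "0.265 -0.004 0.0475 0 0.722 0" --pt "0.265 -0.004 0.0475 0 0.722 0"

```text
t: 2.83
eef_pos: [486.4, 1.3, 264.6]
orientation: [0.373, -0.6, 0.601, -0.373]
wrist_force: [0.4, 0.6, -0.2]
grip_width: 0.999
```

```bash
sed -i 's/precision=2/precision=4/' h.py; python3 - <<'E'
from h import *
go([484,4,265],-26)
c=cams.camera("wrist"); save("w1.png",c); print(c["T"],c["intrinsics"][0][0])
for q,z in(("spatula",90),("needle",90),("scraper",90),("stand",0)):
    for r in finder.landmark_of("wrist",q)[:2]: print(q,r["p"],r["centre"],at(c,r["centre"],z))
im=cv2.cvtColor(c["pixels"],cv2.COLOR_RGB2HSV)
m=cv2.inRange(im,(105,130,40),(130,255,255));print(m.sum()/255, cv2.boundingRect(cv2.findNonZero(m)))
E
```

```text
eef [486.4149   1.287  264.5516] zdir -26.32 ydir [ 0.0007 -0.0021 -1.    ] shift [-0.0014 -0.0005 -0.0034] rot [-0.0016 -0.0056  0.0016] rows 0.1 t 2.8333
[[  0.8958   0.4276   0.1211 520.5721]
 [ -0.4444   0.8608   0.2482  69.7857]
 [  0.0019  -0.2761   0.9611 408.9169]
 [  0.       0.       0.       1.    ]] 347.2434817707027
spatula 0.68 [309.7, 209.1] [483.4677  10.3136  90.    ]
needle 0.93 [321.0, 270.7] [465.4937 -50.1504  90.    ]
needle 0.22 [580.7, 219.0] [ 709.0512 -112.4087   90.    ]
scraper 0.65 [307.1, 145.7] [507.3947  62.9469  90.    ]
stand 0.59 [315.7, 194.1] [487.5785   6.6215   0.    ]
892.0 (301, 205, 21, 53)
```

View pics/w1.png

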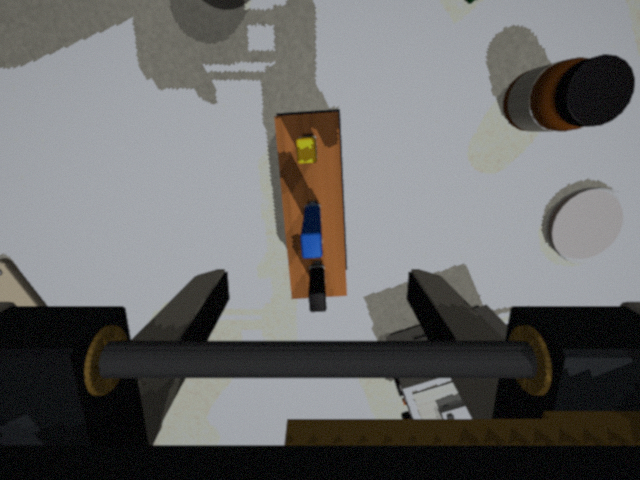

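The wrist view shows the handle's top face at about (312,245), with the stand top's corners near (276,115), (339,111), (292,298) and (347,296).

```bash
python3 - <<'E'
from h import *
c=cams.camera("wrist")
im=cv2.cvtColor(c["pixels"],cv2.COLOR_RGB2HSV)
m=cv2.inRange(im,(105,130,110),(130,255,255));r=cv2.minAreaRect(cv2.findNonZero(m));print(r,m.sum()/255)
print("top",at(c,r[0],190))
w=cv2.inRange(im,(2,90,60),(16,255,255)); n,l,s,_=cv2.connectedComponentsWithStats(w); 
print(s[1:][s[1:,4]>500]); k=l[200,330] or l[220,335]; r2=cv2.minAreaRect(cv2.findNonZero((l==k).astype(np.uint8)));print(r2)
P=np.array([at(c,p,90) for p in [(276,115),(339,111),(347,296),(292,298)]]);print(P, P.mean(0))
for a,b in((3,0),(2,1)): d=P[b]-P[a];print(np.degrees(np.arctan2(d[1],d[0]))-90,np.linalg.norm(d))
hsv=im
for nm,lo,hi in(("yellow",(20,120,130),(35,255,255)),):
    q=cv2.minAreaRect(cv2.findNonZero(cv2.inRange(im,lo,hi)[120:180,280:330]));print(nm,q,at(c,(q[0][0]+280,q[0][1]+120),155))
t=cams.camera("top"); it=cv2.cvtColor(t["pixels"],cv2.COLOR_RGB2HSV)
mm=cv2.inRange(it,(105,100,60),(130,255,255)); mm[:250]=0;mm[330:]=0;mm[:,:260]=0;mm[:,380:]=0
if mm.any(): q=cv2.minAreaRect(cv2.findNonZero(mm)); print("topblue",q,at(t,q[0],190))
E
```

```text
((317.5, 251.5), (23.0, 19.0), 90.0) 444.0
top [484.8663   6.7129 190.    ]
[[ 281  118   69  184 8322]]
((315.5679626464844, 209.76661682128906), (181.9808349609375, 63.03032684326172), 87.79740142822266)
[[491.7728 104.4246  90.    ]
 [542.6544  83.5585  90.    ]
 [475.8951 -80.3785  90.    ]
 [424.8925 -58.2522  90.    ]] [483.8037  12.3381  90.    ]
-22.34872969632744 175.88834671983886
-22.157388800858598 177.0088702135896
yellow ((30.5, 37.0), (24.0, 11.0), 90.0) [506.1602  62.4472 155.    ]
```

```bash
python3 - <<'E'
from h import *
go([485,7,146],-22.1)
E
```

```text
eef [484.6585   7.1498 264.7769] zdir -25.66 ydir [ 0.0003  0.0002 -1.    ] shift [0.     0.1188 0.0004] rot [-0.0002 -0.0621 -0.0002] rows 3.4 t 3.1833
```

Request:
servo_tool --pt "0 0.01 0 0 -0.03 0" --pt "0 0.03 0 0 -0.062 0" --pt "0 0.05 0 0 -0.062 0" --pt "0 0.07 0 0 -0.062 0" --pt "0 0.09 0 0 -0.062 0" --pt "0 0.108 0 0 -0.062 0" --pt "0 0.119 0 0 -0.062 0" --pt "0 0.119 0 0 -0.062 0"

```text
t: 3.85
eef_pos: [483.0, 6.9, 143.0]
orientation: [-0.396, 0.588, -0.586, 0.393]
wrist_force: [0.1, 0.6, -0.1]
grip_width: 1.002
```

Request:
servo_tool --pt "0 0 0 0 0 0" --pt "0 0 0 0 0 0" --pt "0 0 0 0 0 0" --pt "0 0 0 0 0 0" --pt "0 0 0 0 0 0" --pt "0 0 0 0 0 0" --pt "0 0 0 0 0 0" --pt "0 0 0 0 0 0" --pt "0 0 0 0 0 0" --pt "0 0 0 0 0 0" --claw -1

```text
t: 4.68
eef_pos: [484.9, 6.0, 145.6]
orientation: [-0.394, 0.587, -0.587, 0.394]
wrist_force: [0.1, 0.2, 0.5]
grip_width: 0.332
```

```bash
python3 - <<'E'
from h import *
go([485,7,240],-22.1)
o=robot.get_obs();print(o["wrist_force"],o["ft_torque"],o["grip_width"]*93)
c=cams.camera("wrist");save("w2.png",c)
E
```

```text
eef [484.8792   6.0297 145.5837] zdir -22.24 ydir [-0.0002  0.     -1.    ] shift [-0.0009 -0.0944 -0.0003] rot [ 0.0001 -0.0024  0.    ] rows 2.7 t 4.6833
[0.0713 0.1662 0.4614] [-0.1045  0.096   0.0131] 30.917127532351998
```

View pics/w2.png

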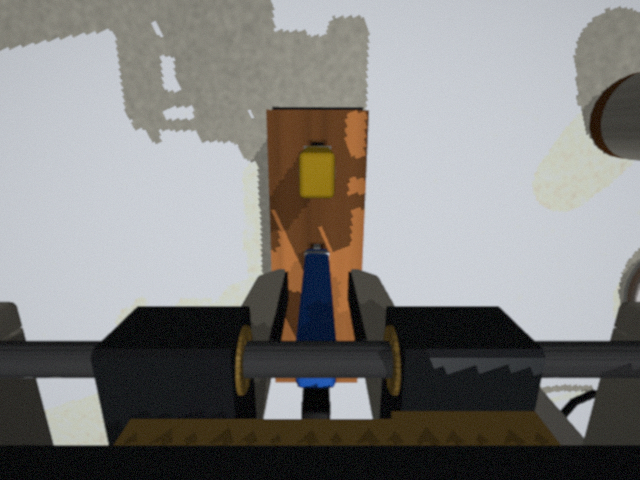

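The wrist view shows the jaws part-closed and centred on the blue handle (318,330), parallel to the stand. I'll finish closing them.

Request:
servo_tool --pt "0 0 0 0 0 0" --pt "0 0 0 0 0 0" --pt "0 0 0 0 0 0" --pt "0 0 0 0 0 0" --pt "0 0 0 0 0 0" --pt "0 0 0 0 0 0"

```text
t: 5.23
eef_pos: [484.9, 6.1, 145.5]
orientation: [-0.394, 0.587, -0.587, 0.394]
wrist_force: [0.6, 0.5, -1.3]
grip_width: 0.149
```

```bash
python3 - <<'E'
from h import *
go([485,7,240],-22.1)
o=robot.get_obs();print(o["wrist_force"],o["ft_torque"],o["grip_width"]*93)
c=cams.camera("wrist")
im=cv2.cvtColor(c["pixels"],cv2.COLOR_RGB2HSV)
m=cv2.inRange(im,(105,130,40),(130,255,255)); m[:200]=0
print(cv2.boundingRect(cv2.findNonZero(m)), "TCP",proj(c,o["eef_pos"]))
# handle lower-end far edge row -> y offset; near edge of handle top
M=R.from_quat(o["orientation"]).as_matrix()
for s in(-9,9): print(s,[proj(c,o["eef_pos"]+M[:,0]*s+np.array([0,0,h])) for h in(-55,45)])
E
```

```text
eef [484.8519   6.0634 145.5318] zdir -22.23 ydir [-0.0002  0.     -1.    ] shift [-0.0009 -0.0945 -0.0002] rot [ 0.0002 -0.0023  0.0001] rows 2.7 t 5.2333
[ 0.5541  0.4672 -1.3367] [-0.1279  0.0193 -0.0165] 13.840501478975671
(298, 249, 39, 139) TCP [316.716 304.636]
-9 [array([316.8955, 247.8613]), array([316.3571, 345.2307])]
9 [array([316.9429, 275.4099]), array([316.4651, 390.9828])]
```

Gripped: the opening is 13.8 mm and the handle is centred. Next I lift straight up.

Request:
servo_tool --pt "0 -0.01 0 0 0 0" --pt "0 -0.03 0 0 0 0" --pt "0 -0.05 0 0 0 0" --pt "0 -0.07 0 0 0 0" --pt "0 -0.095 0 0 0 0" --pt "0 -0.12 0 0 0 0" --pt "0 -0.145 0 0 0 0" --pt "0 -0.165 0 0 0 0" --pt "0 -0.17 0 0 0 0" --pt "0 -0.17 0 0 0 0"

```text
t: 6.12
eef_pos: [485.8, 6.0, 318.0]
orientation: [0.393, -0.586, 0.588, -0.395]
wrist_force: [0.3, 0.2, -1.2]
grip_width: 0.146
```

```bash
python3 - <<'E'
from h import *
o=robot.get_obs();print(o["wrist_force"],o["ft_torque"],o["grip_width"]*93)
go([503,225,315],-22.1);go([503,225,315],0)
t=cams.camera("top"); s=cams.camera("scene")
g=cv2.cvtColor(t["pixels"],cv2.COLOR_RGB2GRAY)[240:320,150:230]; g4=cv2.resize(g,None,fx=4,fy=4,interpolation=cv2.INTER_CUBIC)
H=cv2.HoughCircles(g4,cv2.HOUGH_GRADIENT,1,40,param1=120,param2=25,minRadius=60,maxRadius=100)
if H is not None:
    for x,y,r in H[0][:4]: print(x/4+150,y/4+240,r/4,at(t,(x/4+150,y/4+240),60))
for n,c in(("top",t),("scene",s)):
    for r in finder.silhouettes(n,"pot")[:1]:
        q=cv2.findNonZero(r["pixels"].astype(np.uint8)); print(n,r["p"],cv2.minEnclosingCircle(q),cv2.boundingRect(q))
    for r in finder.landmark_of(n,"blade_end")[:1]+finder.landmark_of(n,"spatula")[:1]: print(n,r["centre"],"pred",proj(c,o["eef_pos"]-[0,0,130.5]),proj(c,o["eef_pos"]-[0,0,55.5]))
save("s2.png",s,(200,60,440,240),3)
E
```

```text
[ 0.3174  0.1918 -1.2183] [-0.076   0.063  -0.0037] 13.568919860867535
eef [485.8323   5.9807 318.0425] zdir -22.23 ydir [ 0.0041 -0.0004 -1.    ] shift [-0.2092  0.003  -0.067 ] rot [-0.004  -0.0023 -0.0012] rows 6.3 t 6.1167
eef [485.8323   5.9807 318.0425] zdir -22.23 ydir [ 0.0041 -0.0004 -1.    ] shift [-0.2092  0.003  -0.067 ] rot [-0.0041 -0.388  -0.0004] rows 6.3 t 6.1167
190.375 279.875 18.05 [504.4895 253.3237  60.    ]
top 0.84 ((192.47654724121094, 279.2054443359375), 22.144071578979492) (171, 259, 44, 41)
top [198.9, 264.3] pred [316.5728 296.3675] [316.5708 298.7547]
scene 0.56 ((389.5, 207.1216278076172), 23.208782196044922) (371, 185, 39, 45)
scene [280.5, 170.4] pred [278.1963 174.8258] [277.1332 139.7556]
scene [276.5, 139.0] pred [278.1963 174.8258] [277.1332 139.7556]
```

View pics/s2.png

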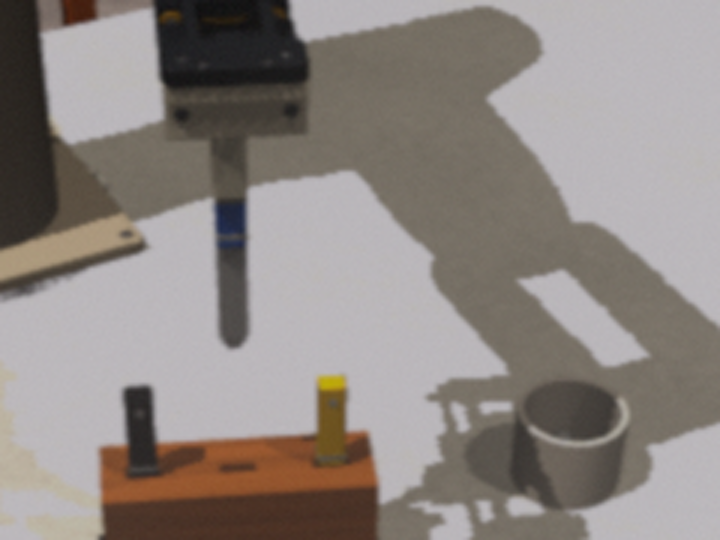

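The spatula is lifted and upright. The blade end is at scene (277,174), as predicted, and the pot rim's centre is near (391,197).

```bash
python3 - <<'E'
from h import *
s=cams.camera("scene")
print(at(s,(390.7,197.3),60))
o=robot.get_obs()
go([504,200,315],-22.1); go([504,254,230],-22.1)
E
```

```text
[509.7311 251.4835  60.    ]
eef [484.6202   6.0755 314.8225] zdir -22.23 ydir [-0.0014  0.0001 -1.    ] shift [-0.1868 -0.0002 -0.0554] rot [ 0.0013 -0.0023  0.0004] rows 5.6 t 6.5667
eef [484.6202   6.0755 314.8225] zdir -22.23 ydir [-0.0014  0.0001 -1.    ] shift [-0.2369  0.0848 -0.0757] rot [ 0.0013 -0.0023  0.0004] rows 7.5 t 6.5667
```

Request:
servo_tool --pt "-0.015 0 -0.0045 0 0 0" --pt "-0.045 0 -0.013 0 0 0" --pt "-0.075 0 -0.022 0 0 0" --pt "-0.105 0 -0.03 0 0 0" --pt "-0.135 0 -0.0385 0 0 0" --pt "-0.165 0 -0.047 0 0 0" --pt "-0.183 0 -0.052 0 0 0" --pt "-0.188 0 -0.0535 0 0 0" --pt "-0.188 0 -0.0535 0 0 0" --pt "-0.188 0 -0.0535 0 0 0"

```text
t: 7.4
eef_pos: [506.4, 199.8, 315.3]
orientation: [0.395, -0.587, 0.587, -0.394]
wrist_force: [0.4, 0.5, -1.2]
grip_width: 0.148
```

```bash
python3 - <<'E'
from h import *
for i in range(4): c=cams.camera("wrist")
save("w3.png",c)
o=robot.get_obs();go([506,253,230],-22.1)
for q,z in(("pot_floor",6),("pot",0)):
    for r in finder.landmark_of("wrist",q)[:2]: print(q,r["p"],r["centre"],at(c,r["centre"],z))
for i in range(6):
    for r in finder.recognise("wrist","bead%d"%i)[:6]: print(r["p"],r["centre"],at(c,r["centre"],14)[:2]) if i==0 else 0
print("TCP",proj(c,o["eef_pos"]),"end",proj(c,o["eef_pos"]-[0,0,130.5]))
E
```

```text
eef [506.6716 199.1593 315.7656] zdir -22.32 ydir [ 0.0002 -0.0002 -1.    ] shift [-0.0496  0.0858 -0.0211] rot [-0.0003 -0.0038  0.0001] rows 2.9 t 7.6
pot_floor 0.68 [303.6, 151.4] [510.7513 254.5048   6.    ]
pot 0.97 [301.5, 148.7] [509.2411 258.4661   0.    ]
0.55 [294.3, 138.7] [506.5339 273.3246]
0.48 [310.0, 136.7] [525.4811 268.1151]
TCP [316.7424 304.6084] end [317.03  228.779]
```

View pics/w3.png

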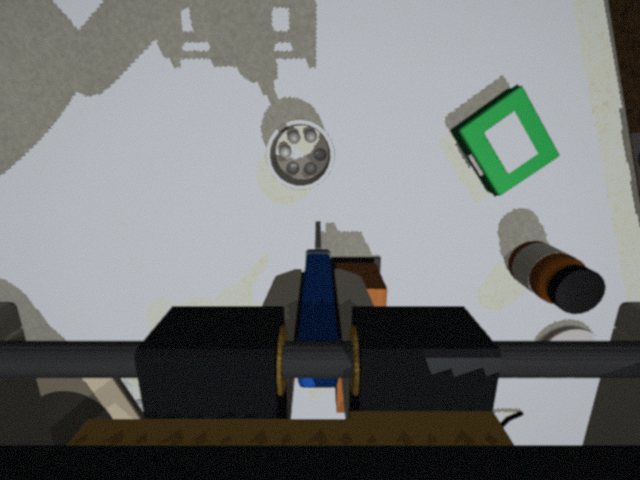

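The wrist view shows the pot rim centred near (300,154), six beads in a ring around (301,152), and the blade end at (318,223).

```bash
python3 - <<'E'
from h import *
c=cams.camera("wrist")
print(at(c,(300.5,154.5),60))
B=np.array([at(c,p,14)[:2] for p in [(293,137),(310,135),(321,156),(309,169),(293,168),(285,152)]]);print(B,B.mean(0))
g=cv2.resize(cv2.cvtColor(c["pixels"],cv2.COLOR_RGB2GRAY)[105:205,250:350],None,fx=4,fy=4,interpolation=cv2.INTER_CUBIC)
H=cv2.HoughCircles(g,cv2.HOUGH_GRADIENT,1,60,param1=120,param2=25,minRadius=100,maxRadius=160)
if H is not None:
    for x,y,r in H[0][:3]: print(x/4+250,y/4+105,r/4,at(c,(x/4+250,y/4+105),60))
o=robot.get_obs(); print(proj(c,o["eef_pos"]-[0,0,130.5]))
go([507,255,160],-22.1)
E
```

```text
[509.0116 255.6616  60.    ]
[[505.646  276.9912]
 [526.065  271.198 ]
 [529.0666 242.454 ]
 [508.8591 233.2584]
 [490.5473 242.1279]
 [489.1485 264.1376]] [508.2221 255.0279]
300.875 156.125 29.625 [508.7001 253.851   60.    ]
[317.0187 228.7864]
eef [506.55   200.2677 315.657 ] zdir -22.23 ydir [ 0.0001  0.     -1.    ] shift [-0.0508  0.1557 -0.0203] rot [-0.0001 -0.0023 -0.    ] rows 4.7 t 8.05
```

Request:
servo_tool --pt "-0.01 0 -0.004 0 0 0" --pt "-0.03 0 -0.0115 0 0 0" --pt "-0.046 0.005 -0.017 0 0 0" --pt "-0.0503 0.025 -0.019 0 0 0" --pt "-0.0503 0.05 -0.019 0 0 0" --pt "-0.0503 0.075 -0.019 0 0 0" --pt "-0.0503 0.095 -0.019 0 0 0" --pt "-0.0503 0.105 -0.019 0 0 0" --pt "-0.0503 0.105 -0.019 0 0 0" --pt "-0.0503 0.105 -0.019 0 0 0"

```text
t: 8.88
eef_pos: [507.8, 254.5, 210.9]
orientation: [-0.394, 0.587, -0.587, 0.394]
wrist_force: [0.2, -0.1, -0.6]
grip_width: 0.15
```

```bash
python3 - <<'E'
from h import *
for i in range(4): s=cams.camera("scene")
o=robot.get_obs();go([508,254,139],-22.1)
print(o["wrist_force"]); save("s3.png",s,(330,120,450,240),5)
t=cams.camera("wrist");save("w4.png",t,(230,60,390,260),3)
print(proj(s,o["eef_pos"]-[0,0,130.5]),proj(s,[508,254,60]))
E
```

```text
eef [508.9795 254.5013 212.6624] zdir -22.23 ydir [ 0.0029  0.0012 -1.    ] shift [ 0.001   0.0737 -0.0009] rot [-0.0022 -0.0023 -0.0022] rows 2.1 t 9.0833
[ 0.3552 -0.2544 -0.6737]
[392.8397 188.252 ] [391.2312 196.4816]
```

View pics/s3.png

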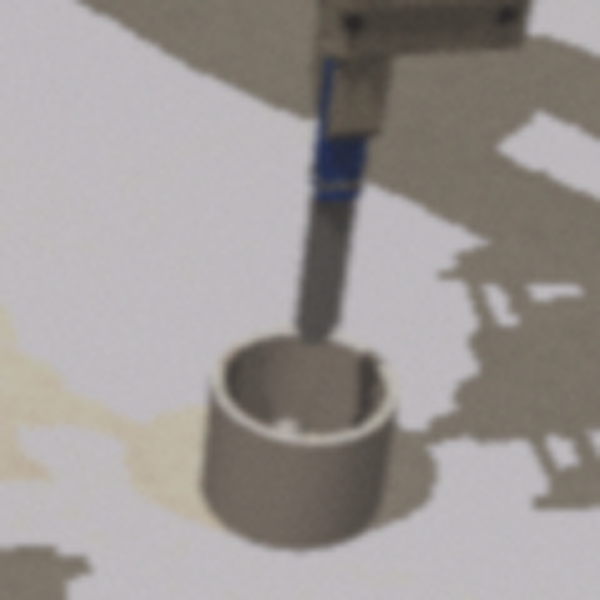

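The end of the blade, at (393,188), hangs over the rim centre at (391,197), which matches the model. Lowering into the middle.

Request:
servo_tool --pt "0 0.01 0 0 0 0" --pt "0 0.025 0 0 0 0" --pt "0 0.04 0 0 0 0" --pt "0 0.052 0 0 0 0" --pt "0 0.06 0 0 0 0" --pt "0 0.065 0 0 0 0" --pt "0 0.065 0 0 0 0" --pt "0 0.065 0 0 0 0" --pt "0 0.065 0 0 0 0"

```text
t: 9.88
eef_pos: [508.5, 254.3, 146.6]
orientation: [0.394, -0.587, 0.587, -0.395]
wrist_force: [0.2, 0.8, 0.0]
grip_width: 0.149
```

```bash
python3 - <<'E'
from h import *
o=robot.get_obs();print(o["wrist_force"],o["ft_torque"]);go([508,254,138.8],-22.1)
# spiral in tool x,z
def spiral(a0,a1,n,r0,r1):
    a=np.radians(np.linspace(a0,a1,n+1));r=np.linspace(r0,r1,n+1);p=np.c_[r*np.cos(a),r*np.sin(a)];
    return ((p-p[0])[1:]/1000).round(4)
for k in range(0,3): print(spiral(-90+120*k,30+120*k,10,19,19).tolist())
E
```

```text
[0.1801 0.8139 0.0075] [-0.067   0.0582  0.0694]
eef [508.5456 254.2913 146.576 ] zdir -22.23 ydir [ 0.0013  0.0005 -1.    ] shift [ 0.0005  0.0078 -0.0004] rot [-0.001  -0.0023 -0.001 ] rows 0.2 t 9.8833
[[0.004, 0.0004], [0.0077, 0.0016], [0.0112, 0.0036], [0.0141, 0.0063], [0.0165, 0.0095], [0.0181, 0.0131], [0.0189, 0.017], [0.0189, 0.021], [0.0181, 0.0249], [0.0165, 0.0285]]
[[-0.0023, 0.0032], [-0.0053, 0.0059], [-0.0087, 0.0079], [-0.0125, 0.0091], [-0.0165, 0.0095], [-0.0204, 0.0091], [-0.0242, 0.0079], [-0.0276, 0.0059], [-0.0306, 0.0032], [-0.0329, 0.0]]
[[-0.0016, -0.0036], [-0.0024, -0.0075], [-0.0024, -0.0115], [-0.0016, -0.0154], [0.0, -0.019], [0.0023, -0.0222], [0.0053, -0.0249], [0.0087, -0.0269], [0.0125, -0.0281], [0.0165, -0.0285]]
```

Request:
servo_tool --pt "0 0.003 0 0 0 0" --pt "0 0.005 0 0 0 0" --pt "0 0.007 0 0 0 0" --pt "0 0.007 0 0 0 0" --pt "0 0.007 0 0 0 0"

```text
t: 10.3
eef_pos: [507.8, 254.0, 138.4]
orientation: [-0.394, 0.587, -0.587, 0.394]
wrist_force: [0.7, -0.6, -1.0]
grip_width: 0.149
```

Request:
servo_tool --pt "-0.0018 0 0.0006 0 0 0" --pt "-0.0038 0 0.0004 0 0 0" --pt "-0.0057 0 -0.0006 0 0 0" --pt "-0.0072 0 -0.0023 0 0 0" --pt "-0.0082 0 -0.0047 0 0 0" --pt "-0.0085 0 -0.0076 0 0 0" --pt "-0.0078 0 -0.0108 0 0 0" --pt "-0.0062 0 -0.0139 0 0 0" --pt "-0.0036 0 -0.0167 0 0 0" --pt "0 0 -0.019 0 0 0"

```text
t: 11.13
eef_pos: [490.9, 261.2, 139.0]
orientation: [0.394, -0.587, 0.587, -0.395]
wrist_force: [4.8, -2.3, -0.2]
grip_width: 0.151
```

Request:
servo_tool --pt "0.004 0 0.0004 0 0 0" --pt "0.0077 0 0.0016 0 0 0" --pt "0.0112 0 0.0036 0 0 0" --pt "0.0141 0 0.0063 0 0 0" --pt "0.0165 0 0.0095 0 0 0" --pt "0.0181 0 0.0131 0 0 0" --pt "0.0189 0 0.017 0 0 0" --pt "0.0189 0 0.021 0 0 0" --pt "0.0181 0 0.0249 0 0 0" --pt "0.0165 0 0.0285 0 0 0"

```text
t: 11.97
eef_pos: [509.7, 234.9, 138.0]
orientation: [-0.395, 0.588, -0.587, 0.393]
wrist_force: [-6.5, 3.7, 3.3]
grip_width: 0.146
```

```bash
python3 - <<'E'
from h import *
o=robot.get_obs();print(o["wrist_force"],o["ft_torque"],o["eef_pos"]);s=cams.camera("scene");w=cams.camera("wrist")
a=cv2.resize(s["pixels"][120:240,330:450],(480,480),interpolation=cv2.INTER_CUBIC); print(proj(w,[508,254,60]))
u,v=proj(w,[508,254,60]).astype(int); u=min(max(u,50),590);v=max(v,50)
b=cv2.resize(w["pixels"][v-50:v+50,u-50:u+50],(480,480),interpolation=cv2.INTER_CUBIC)
cv2.imwrite("pics/m1.png",cv2.resize(np.hstack([a,b])[:,:,::-1],(800,400)))
E
```

```text
[-6.4791  3.6829  3.2529] [ 0.9383  1.9707 -0.0168] [509.7157 234.8878 138.0479]
[303.8061 225.5356]
```

View pics/m1.png

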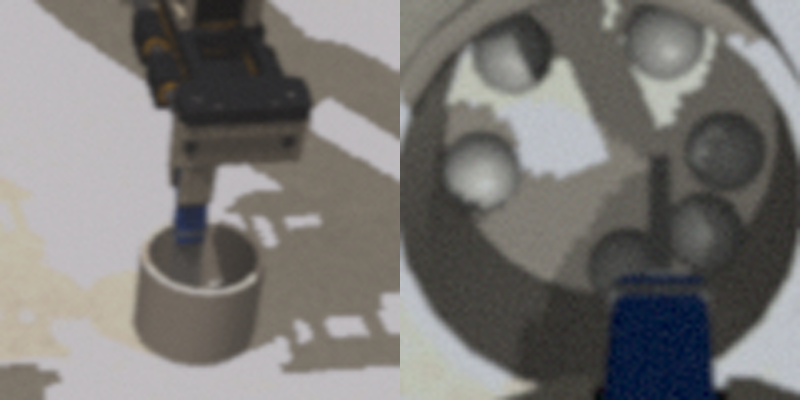

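The wrist crop (right) shows two beads being pushed ahead of the blade at (700,230) and (725,150), with about 7 N on the blade. I'll check the force at rest and whether the pot has shifted before continuing.

```bash
python3 - <<'E'
from h import *
o=robot.get_obs();print(o["wrist_force"],o["ft_torque"],o["eef_pos"],o["orientation"],o["t"])
A=cv2.imread("pics/scene0.png");s=cams.camera("scene");B=s["pixels"][:,:,::-1]
# compare lower part of pot (unoccluded) by template match
t=A[205:232,366:414]; r=B[195:242,356:424]
t=cv2.resize(t,None,fx=4,fy=4,interpolation=cv2.INTER_CUBIC);r=cv2.resize(np.ascontiguousarray(r),None,fx=4,fy=4,interpolation=cv2.INTER_CUBIC)
m=cv2.matchTemplate(r,t,cv2.TM_CCOEFF_NORMED);_,v,_,l=cv2.minMaxLoc(m);print("pot shift px",l[0]/4-10,l[1]/4-10,v)
p0=at(s,(390.7,197.3),60);print("mm",at(s,(390.7+l[0]/4-10,197.3+l[1]/4-10),60)-p0)
E
```

```text
[-3.1968  2.116   2.1689] [ 0.6345  0.8987 -0.0058] [509.7838 235.0933 137.8184] [-0.3951  0.5876 -0.5865  0.3932] 12.0667
pot shift px -0.25 -0.25 0.9796298146247864
mm [-0.9294  0.0075  0.    ]
```

Request:
servo_tool --pt "0.0003 0 0.004 0 0 0" --pt "-0.0016 0 0.007 0 0 0" --pt "-0.0039 0 0.0095 0 0 0" --pt "-0.0065 0 0.0118 0 0 0" --pt "-0.0093 0 0.0134 0 0 0"

```text
t: 12.53
eef_pos: [525.2, 239.2, 137.9]
orientation: [-0.395, 0.588, -0.586, 0.393]
wrist_force: [-5.8, 4.7, 2.6]
grip_width: 0.146
```

```bash
cat >> h.py <<'E'
def chk(n=None):
    o=robot.get_obs();M=R.from_quat(o["orientation"]).as_matrix();print("F tool",M.T@o["wrist_force"],"M",o["ft_torque"],"off x,z",(M.T@(o["eef_pos"]-[508,254,138.5]))[[0,2]],"z",o["eef_pos"][2],o["t"])
    s=cams.camera("scene");A=cv2.imread("pics/scene0.png");B=s["pixels"][:,:,::-1]
    t=cv2.resize(A[205:232,366:414],None,fx=4,fy=4,interpolation=2);r=cv2.resize(np.ascontiguousarray(B[195:242,356:424]),None,fx=4,fy=4,interpolation=2)
    _,v,_,l=cv2.minMaxLoc(cv2.matchTemplate(r,t,cv2.TM_CCOEFF_NORMED));print("pot shift px",l[0]/4-10,l[1]/4-10,v)
    if n:
        w=cams.camera("wrist");u,q=proj(w,[508,254,60]).astype(int);u=min(max(u,60),580);q=max(q,60)
        cv2.imwrite("pics/"+n,cv2.resize(w["pixels"][q-60:q+60,u-60:u+60,::-1],(480,480),interpolation=cv2.INTER_CUBIC))
E
python3 -c "
from h import *
chk('m2.png')"
```

```text
F tool [-2.128  -2.5806 -7.1111] M [1.0205 1.9226 0.0488] off x,z [ 7.2101 21.5279] z 137.9320392247762 12.5333
pot shift px -0.25 1.75 0.9824408888816833
```

View pics/m2.png

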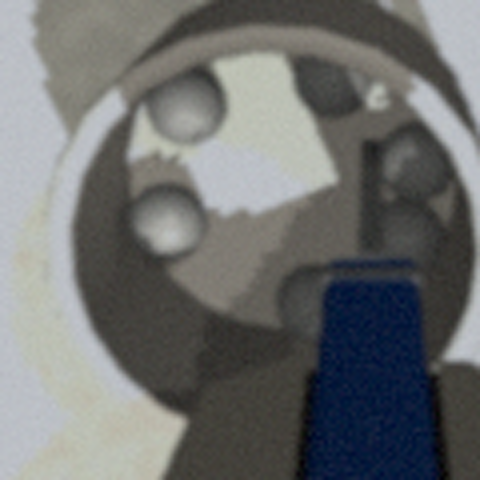

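The crop shows two beads, (412,165) and (405,235), squeezed between the blade and the wall. The beads are being moved, but the pot is also being pushed slightly. I'll back to the middle and then push the remaining beads one at a time through the gaps.

Request:
servo_tool --pt "-0.001 0 -0.003 0 0 0" --pt "-0.003 0 -0.009 0 0 0" --pt "-0.005 0 -0.015 0 0 0" --pt "-0.007 0 -0.02 0 0 0" --pt "-0.0072 0 -0.0215 0 0 0" --pt "-0.0072 0 -0.0215 0 0 0" --pt "-0.0072 0 -0.0215 0 0 0"

```text
t: 13.22
eef_pos: [509.2, 253.6, 138.8]
orientation: [0.394, -0.587, 0.587, -0.394]
wrist_force: [0.5, 0.8, -0.9]
grip_width: 0.149
```

```bash
cat >> h.py <<'E'
def beads():
    "circles of the wrist picture -> offsets (x,z tool axes, mm) from blade axis"
    for i in range(2): w=cams.camera("wrist")
    o=robot.get_obs();M=R.from_quat(o["orientation"]).as_matrix()
    e=o["eef_pos"]; u,q=proj(w,[e[0],e[1],14]).astype(int)
    x0,y0=max(u-60,0),max(q-80,0)
    g=cv2.resize(cv2.cvtColor(w["pixels"],cv2.COLOR_RGB2GRAY)[y0:y0+140,x0:x0+120],None,fx=4,fy=4,interpolation=2)
    P=proj(w,np.array([e[0],e[1],14]));d=np.linalg.norm(w["T"][:3,3]-[e[0],e[1],14]);rad=4*8*w["intrinsics"][0][0]/d
    print("blade px",(P-[x0,y0])*4,"bead r px",rad)
    H=cv2.HoughCircles(cv2.GaussianBlur(g,(5,5),0),cv2.HOUGH_GRADIENT,1,rad*1.6,param1=60,param2=14,minRadius=int(rad*.8),maxRadius=int(rad*1.2))
    for x,y,r in (H[0] if H is not None else []):
        v=M.T@(at(w,(x/4+x0,y/4+y0),14)-e); print((x,y,r),"x %.1f z %.1f"%(v[0],v[2]))
    W=finder.recognise("wrist","bead0")
    for b in W: v=M.T@(at(w,b["centre"],14)-e); print("net",b["p"],"x %.1f z %.1f"%(v[0],v[2]))
    for n in("pot_floor",):
        for b in finder.landmark_of("wrist",n)[:1]: v=M.T@(at(w,b["centre"],6)-e);print(n,b["p"],"x %.1f z %.1f"%(v[0],v[2]))
    return g
E
python3 -c "
from h import *
chk();g=beads();cv2.imwrite('pics/g1.png',g)"
```

```text
F tool [-0.9055  0.8659  0.1327] M [-0.0737  0.1074 -0.0172] off x,z [-0.0702  1.3198] z 138.75051535232402 13.2167
pot shift px -0.25 2.0 0.9838256239891052
blade px [240.2041 323.3681] bead r px 39.7136580431535
(np.float32(159.5), np.float32(251.5), np.float32(42.7)) x -14.8 z -16.0
(np.float32(304.5), np.float32(226.5), np.float32(41.8)) x -19.9 z 12.7
(np.float32(138.5), np.float32(364.5), np.float32(37.1)) x 8.7 z -20.7
(np.float32(194.5), np.float32(323.5), np.float32(38.5)) x 0.0 z -9.2
net 0.64 x 14.0 z 25.5
net 0.62 x 8.8 z -21.1
net 0.58 x -18.5 z 11.0
net 0.58 x -1.7 z 29.5
net 0.55 x -10.9 z -15.1
pot_floor 0.65 x -0.1 z 3.5
```

View pics/g1.png

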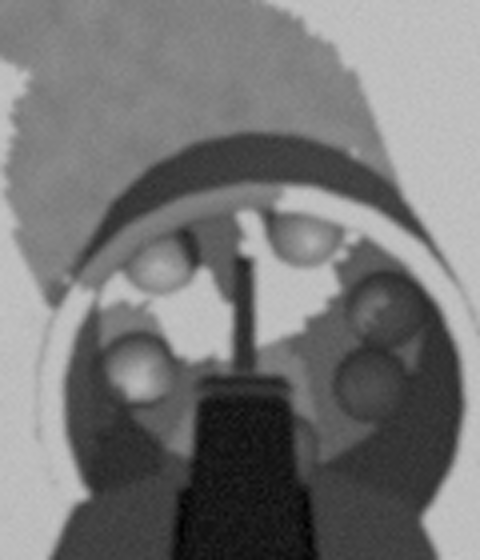

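One view left, so I'll work from numbers from here. The gray picture shows the beads at pixels (162,260), (305,237), (385,305), (370,385) and (138,368), with one partly hidden at (305,445). I'll plan separate pushes with the blade held radially.

```bash
cat >> h.py <<'E'
def plan(Pc,way,z=138.7,o=None):
    "way: (az,r,beta) image deg (world=+(-22.2)), one per row; rows in tool axes of the start pose"
    o=o or robot.get_obs();A=R.from_quat(o["orientation"]);M=A.as_matrix();a0=np.degrees(np.arctan2(M[1,2],M[0,2]));out=[]
    for az,r,b in way:
        w=np.radians(az-22.2);T=np.array([Pc[0]+r*np.cos(w),Pc[1]+r*np.sin(w),z]);d=M.T@(T-o["eef_pos"])/1000
        dy=((b-22.2-90)-a0+90)%180-90
        out.append([round(d[0],4),round(d[1],4),round(d[2],4),0,round(-np.radians(dy),3),0])
    print("zdir",a0,"eef",o["eef_pos"]);print(out);return out
def way(*seg):
    W=[]
    for (p,q,n) in seg: W+= [tuple(np.array(p)+(np.array(q)-p)*k/n) for k in range(1,n+1)]
    return W
E
python3 -c "
from h import *
s=cams.camera('scene');d=at(s,(390.7-.25,199.3),60)-at(s,(390.7,197.3),60);print('potshift',d)
Pc=np.array([508.5,254.3])+d[:2];print(Pc)
plan(Pc,way(((0,0,90),(0,0,150),9)))"
```

```text
potshift [ 5.2224 -4.1911  0.    ]
[513.7224 250.1089]
zdir -22.249007679162222 eef [509.4211 253.3662 138.6282]
[[np.float64(0.0014), np.float64(-0.0001), np.float64(0.0052), 0, np.float64(-0.117), 0], [np.float64(0.0014), np.float64(-0.0001), np.float64(0.0052), 0, np.float64(-0.234), 0], [np.float64(0.0014), np.float64(-0.0001), np.float64(0.0052), 0, np.float64(-0.35), 0], [np.float64(0.0014), np.float64(-0.0001), np.float64(0.0052), 0, np.float64(-0.466), 0], [np.float64(0.0014), np.float64(-0.0001), np.float64(0.0052), 0, np.float64(-0.583), 0], [np.float64(0.0014), np.float64(-0.0001), np.float64(0.0052), 0, np.float64(-0.699), 0], [np.float64(0.0014), np.float64(-0.0001), np.float64(0.0052), 0, np.float64(-0.815), 0], [np.float64(0.0014), np.float64(-0.0001), np.float64(0.0052), 0, np.float64(-0.932), 0], [np.float64(0.0014), np.float64(-0.0001), np.float64(0.0052), 0, np.float64(-1.048), 0]]
```

Request:
servo_tool --pt "0.0003 0 0.0008 0 -0.117 0" --pt "0.0006 0 0.0016 0 -0.234 0" --pt "0.0008 0 0.0024 0 -0.35 0" --pt "0.001 0 0.0032 0 -0.466 0" --pt "0.001 0 0.004 0 -0.583 0" --pt "0.001 0 0.004 0 -0.699 0" --pt "0.001 0 0.004 0 -0.815 0" --pt "0.001 0 0.004 0 -0.932 0" --pt "0.001 0 0.004 0 -1.048 0" --pt "0.001 0 0.004 0 -1.048 0"

```text
t: 14.35
eef_pos: [512.7, 251.0, 138.6]
orientation: [0.636, -0.309, 0.309, -0.636]
wrist_force: [-0.1, -0.2, -1.0]
grip_width: 0.151
```

```bash
sed -i 's/out.append(\[round(d\[0\],4),round(d\[1\],4),round(d\[2\],4),0,round(-np.radians(dy),3),0\])/out.append([float(v) for v in (round(d[0],4),round(d[1],4),round(d[2],4),0,round(-np.radians(dy),3),0)])/' h.py
python3 -c "
from h import *
chk();g=beads()
Pc=[512.5,251]
plan(Pc,way(((115,0,150),(115,19.5,150),5),((115,19.5,150),(135,20,155),5)))
"
```

```text
F tool [ 0.0492  1.0189 -0.2286] M [-0.058   0.013  -0.0306] off x,z [5.2481 1.7993] z 138.615020487178 14.35
pot shift px -0.25 2.0 0.9829939603805542
blade px [241.9126 321.0651] bead r px 39.74109277170683
(np.float32(355.5), np.float32(307.5), np.float32(38.6)) x -2.8 z 22.8
(np.float32(140.5), np.float32(238.5), np.float32(41.8)) x -17.0 z -20.1
net 0.87 x 15.9 z -22.8
net 0.81 x 19.4 z 16.6
net 0.71 x -21.7 z 2.0
net 0.58 x -14.2 z -19.9
pot_floor 0.6 x -1.0 z -0.6
zdir 37.6513475058407 eef [512.6239 251.0717 138.6364]
[[-0.0032, -0.0001, 0.0021, 0.0, -0.003, 0.0], [-0.0064, -0.0001, 0.0043, 0.0, -0.003, 0.0], [-0.0096, -0.0001, 0.0065, 0.0, -0.003, 0.0], [-0.0128, -0.0001, 0.0088, 0.0, -0.003, 0.0], [-0.016, -0.0001, 0.011, 0.0, -0.003, 0.0], [-0.0168, -0.0001, 0.0099, 0.0, -0.02, 0.0], [-0.0176, -0.0001, 0.0088, 0.0, -0.038, 0.0], [-0.0183, -0.0001, 0.0075, 0.0, -0.055, 0.0], [-0.0189, -0.0001, 0.0063, 0.0, -0.072, 0.0], [-0.0194, -0.0001, 0.005, 0.0, -0.09, 0.0]]
```

Request:
servo_tool --pt "-0.0032 0 0.0021 0 0 0" --pt "-0.0064 0 0.0043 0 0 0" --pt "-0.0096 0 0.0065 0 0 0" --pt "-0.0128 0 0.0088 0 0 0" --pt "-0.016 0 0.011 0 0 0" --pt "-0.0168 0 0.0099 0 -0.02 0" --pt "-0.0176 0 0.0088 0 -0.038 0" --pt "-0.0183 0 0.0075 0 -0.055 0" --pt "-0.0189 0 0.0063 0 -0.072 0" --pt "-0.0194 0 0.005 0 -0.09 0"

```text
t: 15.43
eef_pos: [505.7, 269.5, 139.4]
orientation: [-0.648, 0.281, -0.282, 0.649]
wrist_force: [5.3, -2.6, 1.6]
grip_width: 0.148
```

```bash
python3 -c "
from h import *
chk()
Pc=[512.5,251]
plan(Pc,way(((135,20,155),(180,20,185),10)))
"
```

```text
F tool [ 5.4785 -1.5864  2.0818] M [-0.5739 -1.4774 -0.0029] off x,z [-12.8468   8.8976] z 139.4266641168932 15.4333
pot shift px -0.5 1.5 0.9849061965942383
zdir 43.15088210375171 eef [505.5658 269.3796 139.4781]
[[-0.0011, 0.0008, -0.0021, 0.0, -0.046, 0.0], [-0.0015, 0.0008, -0.0036, 0.0, -0.099, 0.0], [-0.0017, 0.0008, -0.0051, 0.0, -0.151, 0.0], [-0.0018, 0.0008, -0.0067, 0.0, -0.203, 0.0], [-0.0018, 0.0008, -0.0083, 0.0, -0.256, 0.0], [-0.0017, 0.0008, -0.0098, 0.0, -0.308, 0.0], [-0.0015, 0.0008, -0.0114, 0.0, -0.36, 0.0], [-0.0011, 0.0007, -0.0129, 0.0, -0.413, 0.0], [-0.0006, 0.0007, -0.0144, 0.0, -0.465, 0.0], [-0.0, 0.0007, -0.0159, 0.0, -0.517, 0.0]]
```

Request:
servo_tool --pt "0.001 0 -0.0018 0 -0.046 0" --pt "0.0012 0 -0.0036 0 -0.099 0" --pt "0.0014 0 -0.0055 0 -0.151 0" --pt "0.0014 0 -0.0072 0 -0.203 0" --pt "0.0013 0 -0.009 0 -0.256 0" --pt "0.0012 0 -0.0107 0 -0.308 0" --pt "0.0014 0 -0.0124 0 -0.36 0" --pt "0.0018 0 -0.014 0 -0.413 0" --pt "0.0024 0 -0.0155 0 -0.465 0" --pt "0.003 0 -0.017 0 -0.517 0"

```text
t: 16.32
eef_pos: [494.0, 256.1, 138.7]
orientation: [-0.699, 0.106, -0.106, 0.7]
wrist_force: [2.8, 1.1, -0.3]
grip_width: 0.147
```

```bash
python3 -c "
from h import *
chk();beads()
"
```

```text
F tool [2.3399 0.2622 1.863 ] M [ 0.4666 -0.797  -0.0237] off x,z [-13.9525  -2.1244] z 138.7221563548519 16.3167
pot shift px -0.5 1.5 0.9795530438423157
blade px [242.7762 320.7517] bead r px 39.70578602176796
(np.float32(123.5), np.float32(422.5), np.float32(38.4)) x 21.8 z -24.6
(np.float32(368.5), np.float32(394.5), np.float32(37.2)) x 15.7 z 25.6
net 0.63 x 21.7 z -28.1
net 0.61 x 26.3 z 21.8
net 0.41 x -1.3 z 9.7
pot_floor 0.82 x 16.2 z -1.5
```

```bash
python3 -c "
from h import *
Pc=[512,251.5]
plan(Pc,way(((187,18,185),(187,0,190),4),((187,0,190),(0,0,215),4)))
"
```

```text
zdir 72.52111814612327 eef [494.2291 256.0594 138.7499]
[[0.0048, 0.0001, 0.0005, 0.0, -0.027, 0.0], [0.0093, 0.0001, 0.0006, 0.0, -0.049, 0.0], [0.0138, 0.0001, 0.0008, 0.0, -0.07, 0.0], [0.0183, 0.0001, 0.001, 0.0, -0.092, 0.0], [0.0183, 0.0001, 0.001, 0.0, -0.201, 0.0], [0.0183, 0.0001, 0.001, 0.0, -0.31, 0.0], [0.0183, 0.0001, 0.001, 0.0, -0.419, 0.0], [0.0183, 0.0001, 0.001, 0.0, -0.528, 0.0]]
```

Request:
servo_tool --pt "0.0048 0 0.0005 0 -0.027 0" --pt "0.0093 0 0.0006 0 -0.05 0" --pt "0.0138 0 0.0008 0 -0.07 0" --pt "0.0183 0 0.001 0 -0.092 0" --pt "0.0183 0 0.001 0 -0.201 0" --pt "0.0183 0 0.001 0 -0.31 0" --pt "0.0183 0 0.001 0 -0.419 0" --pt "0.0183 0 0.001 0 -0.528 0" --pt "0.0183 0 0.001 0 -0.528 0" --pt "0.0183 0 0.001 0 -0.528 0"

```text
t: 17.4
eef_pos: [511.7, 251.1, 138.3]
orientation: [0.703, 0.077, -0.078, -0.703]
wrist_force: [0.2, 0.5, -1.2]
grip_width: 0.148
```

```bash
sed -i 's/print("net",b\["p"\],/print("net",b["p"],"az %.0f r %.0f"%(np.degrees(np.arctan2(-v[0],v[2]))+np.degrees(np.arctan2(M[1,2],M[0,2]))+22.2,np.hypot(v[0],v[2])),/' h.py
python3 -c "
from h import *
chk();cv2.imwrite('pics/g2.png',beads())
Pc=[512,251.5]
plan(Pc,way(((33,0,215),(33,20,215),5),((33,20,215),(50,19,225),5)))
"
```

```text
F tool [0.2707 1.219  0.4577] M [ 0.0404  0.0276 -0.0114] off x,z [ 3.009  -3.6085] z 138.32312129269175 17.4
pot shift px -0.5 1.5 0.9654495120048523
blade px [240.5376 322.3694] bead r px 39.74482585324031
(np.float32(336.5), np.float32(242.5), np.float32(33.3)) x -16.4 z 19.0
(np.float32(460.5), np.float32(512.5), np.float32(44.0)) x 41.6 z 46.0
(np.float32(402.5), np.float32(426.5), np.float32(36.0)) x 22.4 z 33.3
net 0.73 az 6 r 25 x 22.2 z -12.1
net 0.68 az 280 r 25 x -10.5 z -23.0
net 0.62 az 71 r 21 x 17.4 z 12.6
net 0.59 az -29 r 25 x 11.0 z -22.8
net 0.56 az 168 r 26 x -17.6 z 18.6
net 0.52 az 196 r 24 x -22.5 z 7.6
pot_floor 0.83 x -1.9 z -2.6
zdir 102.74725788176845 eef [511.9423 251.1874 138.5759]
[[0.0041, -0.0001, 0.0002, 0.0, -0.001, 0.0], [0.0081, -0.0001, 0.0, 0.0, -0.001, 0.0], [0.0121, -0.0001, -0.0001, 0.0, -0.001, 0.0], [0.0161, -0.0001, -0.0003, 0.0, -0.001, 0.0], [0.0201, -0.0001, -0.0004, 0.0, -0.001, 0.0], [0.0199, -0.0001, 0.0008, 0.0, -0.036, 0.0], [0.0197, -0.0001, 0.002, 0.0, -0.071, 0.0], [0.0193, -0.0001, 0.0031, 0.0, -0.106, 0.0], [0.0189, -0.0001, 0.0042, 0.0, -0.141, 0.0], [0.0185, -0.0001, 0.0052, 0.0, -0.175, 0.0]]
```

```bash
python3 -c "
from h import *
from scipy.optimize import least_squares
w=cams.camera('wrist');o=robot.get_obs();e=o['eef_pos'];M=R.from_quat(o['orientation']).as_matrix()
B=np.array([M.T@(at(w,b['centre'],14)-e) for b in finder.recognise('wrist','bead0') if b['p']>.4])[:,[0,2]]
f=least_squares(lambda p:np.hypot(B[:,0]-p[0],B[:,1]-p[1])-25,[0,0],loss='soft_l1');print('beadfit',f.x,e[:2]+f.x[0]*M[:2,0]+f.x[1]*M[:2,2],f.fun)
# rim fit: maximise gradient along projected rim circles
g=cv2.GaussianBlur(cv2.cvtColor(w['pixels'],cv2.COLOR_RGB2GRAY),(3,3),0).astype(float)
a=np.radians(np.arange(0,360,3))
def samp(c,r,z):
    P=np.array([proj(w,[c[0]+r*np.cos(t),c[1]+r*np.sin(t),z]) for t in a]);return cv2.remap(g.astype(np.float32),P[:,0].astype(np.float32)[None],P[:,1].astype(np.float32)[None],1)[0]
best=[]
for X in np.arange(503,519,1.):
  for Y in np.arange(243,260,1.):
    c=(X,Y);d=samp(c,36.5,60)-(samp(c,31.5,60)+0*samp(c,42,60)); best.append((np.mean(np.clip(d,-60,60)),X,Y))
best.sort(reverse=True);print(best[:6])
# handle: predicted vs seen
m=cv2.inRange(cv2.cvtColor(w['pixels'],cv2.COLOR_RGB2HSV),(105,130,30),(130,255,255));print(cv2.boundingRect(cv2.findNonZero(m)))
for s in(-9,9): print([proj(w,e+M[:,0]*s+np.array([0,0,h])) for h in(-55.5,44.5)])
for n in('spatula','blade_end'):
  for r in finder.landmark_of('wrist',n)[:1]: print(n,r['centre'],proj(w,e-[0,0,55.5 if n=='spatula' else 130.5]))
"
```

```text
beadfit [ 0.1124 -1.7958] [512.4802 249.4768] [-3.0509  0.3156 -0.8649  2.0606  0.589  -0.8421]
[(np.float32(41.136253), np.float64(512.0), np.float64(250.0)), (np.float32(40.956013), np.float64(511.0), np.float64(250.0)), (np.float32(40.85743), np.float64(511.0), np.float64(251.0)), (np.float32(40.8466), np.float64(512.0), np.float64(251.0)), (np.float32(40.640625), np.float64(511.0), np.float64(252.0)), (np.float32(40.407593), np.float64(511.0), np.float64(249.0))]
(298, 253, 40, 134)
[array([318.3876, 247.3098]), array([319.2186, 344.1901])]
[array([318.413 , 274.7867]), array([319.2299, 389.7114])]
spatula [315.8, 262.9] [318.4004 261.2085]
blade_end [317.1, 233.8] [318.1467 228.4975]
```

```bash
python3 -c "
from h import *
Pc=[512,250]
W=way(((35,0,215),(35,15.5,215),5),((35,15.5,215),(60,15.5,240),5))
p=plan(Pc,W)
W=way(((60,15.5,240),(110,15.5,290),10))
"
```

```text
zdir 102.81091272658522 eef [511.9984 251.1773 138.6532]
[[0.0028, -0.0, -0.0011, 0.0, 0.0, 0.0], [0.0059, -0.0, -0.0011, 0.0, 0.0, 0.0], [0.009, -0.0, -0.0012, 0.0, 0.0, 0.0], [0.0121, -0.0, -0.0012, 0.0, 0.0, 0.0], [0.0152, -0.0, -0.0012, 0.0, 0.0, 0.0], [0.0152, -0.0, 0.0002, 0.0, -0.087, 0.0], [0.015, -0.0, 0.0015, 0.0, -0.174, 0.0], [0.0147, -0.0, 0.0029, 0.0, -0.262, 0.0], [0.0143, -0.0, 0.0042, 0.0, -0.349, 0.0], [0.0138, -0.0, 0.0054, 0.0, -0.436, 0.0]]
```

Request:
servo_tool --pt "0.0028 0 -0.0011 0 0 0" --pt "0.0059 0 -0.0011 0 0 0" --pt "0.009 0 -0.0012 0 0 0" --pt "0.0121 0 -0.0012 0 0 0" --pt "0.0152 0 -0.0012 0 0 0" --pt "0.0152 0 0.0002 0 -0.087 0" --pt "0.015 0 0.0015 0 -0.174 0" --pt "0.0147 0 0.0029 0 -0.262 0" --pt "0.0143 0 0.0042 0 -0.349 0" --pt "0.0138 0 0.0054 0 -0.436 0"

```text
t: 18.68
eef_pos: [524.7, 259.6, 138.6]
orientation: [0.669, 0.231, -0.231, -0.668]
wrist_force: [-1.2, 0.0, -0.6]
grip_width: 0.151
```

```bash
python3 -c "
from h import *
chk()
plan([512,250],way(((60,15.5,240),(105,15.5,280),10)))
"
```

```text
F tool [-0.944   0.6033  0.7877] M [0.0207 0.0432 0.0564] off x,z [16.5663 -5.8775] z 138.63592535496997 18.6833
pot shift px -0.5 2.0 0.982483983039856
zdir 128.43458452828685 eef [524.5566 259.752  138.6646]
[[-0.0004, -0.0, 0.0012, 0.0, -0.059, 0.0], [-0.0006, -0.0, 0.0024, 0.0, -0.129, 0.0], [-0.0008, -0.0, 0.0036, 0.0, -0.198, 0.0], [-0.0011, -0.0, 0.0048, 0.0, -0.268, 0.0], [-0.0015, -0.0, 0.0059, 0.0, -0.338, 0.0], [-0.002, -0.0, 0.007, 0.0, -0.408, 0.0], [-0.0026, -0.0, 0.0081, 0.0, -0.478, 0.0], [-0.0033, -0.0, 0.0091, 0.0, -0.547, 0.0], [-0.004, -0.0, 0.0101, 0.0, -0.617, 0.0], [-0.0048, -0.0, 0.011, 0.0, -0.687, 0.0]]
```

Low forces this time. Continuing the sweep.

Request:
servo_tool --pt "-0.0004 0 0.0012 0 -0.059 0" --pt "-0.0006 0 0.0024 0 -0.129 0" --pt "-0.0008 0 0.0036 0 -0.198 0" --pt "-0.0011 0 0.0048 0 -0.268 0" --pt "-0.0015 0 0.0059 0 -0.338 0" --pt "-0.002 0 0.007 0 -0.408 0" --pt "-0.0026 0 0.0081 0 -0.478 0" --pt "-0.0033 0 0.0091 0 -0.547 0" --pt "-0.004 0 0.0101 0 -0.617 0" --pt "-0.0048 0 0.011 0 -0.687 0"

```text
t: 19.57
eef_pos: [515.0, 264.4, 139.0]
orientation: [0.553, 0.442, -0.441, -0.552]
wrist_force: [2.9, -3.2, -0.4]
grip_width: 0.146
```

```bash
python3 -c "
from h import *
chk();cv2.imwrite('pics/g3.png',beads()); print(robot.get_obs()['joints'])
plan([512,250],way(((105,15.5,280),(105,0,280),4)))
"
```

```text
F tool [-2.4788  0.4365 -3.5629] M [-0.9359 -0.782  -0.0045] off x,z [11.7241 -4.552 ] z 139.02393193994294 19.5667
pot shift px 0.0 1.5 0.985134482383728
blade px [242.808  320.3213] bead r px 39.65423969101009
(np.float32(361.5), np.float32(306.5), np.float32(37.2)) x -2.9 z 24.1
(np.float32(236.5), np.float32(129.5), np.float32(41.9)) x -38.4 z -1.1
(np.float32(286.5), np.float32(374.5), np.float32(33.0)) x 11.6 z 9.2
net 0.89 az 189 r 25 x -0.0 z 25.2
net 0.72 az 321 r 33 x -24.3 z -21.9
net 0.66 az 134 r 13 x 11.0 z 7.6
net 0.63 az 352 r 25 x -7.4 z -24.4
net 0.57 az 287 r 38 x -37.5 z -5.5
net 0.53 az 226 r 33 x -19.6 z 26.0
pot_floor 0.96 x -12.3 z -0.5
[ 0.3873  0.1424  1.6642 -0.001   1.3343 -2.5269]
zdir 166.98367069014887 eef [514.4398 264.7588 138.8372]
[[-0.0034, 0.0001, 0.0002, 0.0, -0.014, 0.0], [-0.0072, 0.0001, -0.0002, 0.0, -0.014, 0.0], [-0.0111, 0.0001, -0.0006, 0.0, -0.014, 0.0], [-0.0149, 0.0001, -0.0009, 0.0, -0.014, 0.0]]
```

Request:
servo_tool --pt "-0.0034 0 0.0 0 0 0" --pt "-0.0072 0 -0.0003 0 0 0" --pt "-0.0111 0 -0.0006 0 0.05 0" --pt "-0.0149 0 -0.0009 0 0.15 0" --pt "-0.0149 0 -0.0009 0 0.27 0" --pt "-0.0149 0 -0.0009 0 0.39 0" --pt "-0.0149 0 -0.0009 0 0.51 0" --pt "-0.0149 0 -0.0009 0 0.63 0" --pt "-0.0149 0 -0.0009 0 0.75 0" --pt "-0.0149 0 -0.0009 0 0.87 0"

```text
t: 20.65
eef_pos: [510.6, 250.8, 138.4]
orientation: [-0.687, -0.164, 0.165, 0.688]
wrist_force: [-0.3, -0.6, -0.4]
grip_width: 0.15
```

Request:
servo_tool --pt "0 0 0 0 0.12 0" --pt "0 0 0 0 0.24 0" --pt "0 0 0 0 0.36 0" --pt "0 0 0 0 0.48 0" --pt "0 0 0 0 0.6 0" --pt "0 0 0 0 0.72 0" --pt "0 0 0 0 0.84 0" --pt "0 0 0 0 0.96 0" --pt "0 0 0 0 1.08 0" --pt "0 0 0 0 1.2 0"

```text
t: 21.48
eef_pos: [510.6, 250.8, 138.3]
orientation: [-0.661, 0.253, -0.252, 0.661]
wrist_force: [0.8, -0.4, -0.6]
grip_width: 0.147
```

Request:
servo_tool --pt "0 0 0 0 0.12 0" --pt "0 0 0 0 0.24 0" --pt "0 0 0 0 0.33 0" --pt "0 0 0 0 0.33 0" --pt "0 0 0 0 0.33 0"

```text
t: 21.9
eef_pos: [510.8, 250.7, 138.4]
orientation: [0.612, -0.355, 0.354, -0.612]
wrist_force: [-0.2, -0.1, -0.9]
grip_width: 0.148
```

```bash
cat >> h.py <<'E'
def tilt():
    w=cams.camera('wrist');o=robot.get_obs();e=o['eef_pos'];M=R.from_quat(o['orientation']).as_matrix()
    m=cv2.inRange(cv2.cvtColor(w['pixels'],cv2.COLOR_RGB2HSV),(105,130,30),(130,255,255));b=cv2.boundingRect(cv2.findNonZero(m))
    lo=proj(w,e-M[:,0]*9-[0,0,55.5])[1];hi=proj(w,e+M[:,0]*9+[0,0,44.5])[1]
    print("bottom edge x off mm",(b[1]-lo)/1.53-.7,"top",(b[1]+b[3]-1-hi)/2.5+1.6,b)
    for n in('spatula','blade_end'):
        for r in finder.landmark_of('wrist',n)[:1]: print(n,r['p'],r['centre'],proj(w,e-[0,0,55.5 if n=='spatula' else 130.5]))
E
python3 -c "
from h import *
chk();cv2.imwrite('pics/g4.png',beads());tilt()
plan([512,250],way(((142,0,142),(142,20,142),5),((142,20,142),(160,20,160),5)))
"
```

```text
F tool [-0.0221  0.8754 -0.241 ] M [-0.0277  0.0504  0.0195] off x,z [4.2988 0.8059] z 138.43374168388158 21.9
pot shift px 0.0 1.25 0.9807743430137634
blade px [241.962  322.1213] bead r px 39.748927465562936
(np.float32(196.5), np.float32(207.5), np.float32(33.8)) x -23.4 z -8.9
(np.float32(279.5), np.float32(433.5), np.float32(40.2)) x 23.9 z 7.7
(np.float32(358.5), np.float32(348.5), np.float32(33.8)) x 5.6 z 23.6
(np.float32(291.5), np.float32(210.5), np.float32(33.7)) x -22.8 z 9.8
net 0.81 az 21 r 26 x 13.5 z 22.7
net 0.76 az 124 r 23 x -21.7 z 7.1
net 0.66 az -9 r 23 x 19.9 z 10.9
net 0.62 az 204 r 26 x -12.3 z -22.7
net 0.55 az 165 r 21 x -19.5 z -8.1
net 0.5 az -86 r 24 x 16.1 z -18.1
pot_floor 0.89 x -1.8 z -1.7
bottom edge x off mm 5.749355974231484 top 0.271727430893975 (298, 257, 40, 130)
spatula 0.79 [316.4, 261.6] [317.5044 261.0475]
blade_end 0.96 [319.0, 233.7] [317.4518 228.4607]
zdir 29.709056805736633 eef [511.2732 250.5267 138.6224]
[[-0.0032, -0.0001, 0.0004, 0.0, -0.002, 0.0], [-0.0072, -0.0001, 0.0004, 0.0, -0.002, 0.0], [-0.0112, -0.0001, 0.0004, 0.0, -0.002, 0.0], [-0.0152, -0.0001, 0.0003, 0.0, -0.002, 0.0], [-0.0192, -0.0001, 0.0003, 0.0, -0.002, 0.0], [-0.0191, -0.0001, -0.0009, 0.0, -0.064, 0.0], [-0.019, -0.0001, -0.0022, 0.0, -0.127, 0.0], [-0.0188, -0.0001, -0.0034, 0.0, -0.19, 0.0], [-0.0185, -0.0001, -0.0046, 0.0, -0.253, 0.0], [-0.0182, -0.0001, -0.0058, 0.0, -0.316, 0.0]]
```

```bash
python3 -c "
from h import *
plan([511.5,250.3],way(((144,0,144),(144,23.5,144),10)))
"
```

```text
zdir 29.709056805736633 eef [511.2732 250.5267 138.6224]
[[-0.002, -0.0001, -0.0, 0.0, -0.036, 0.0], [-0.0044, -0.0001, -0.0001, 0.0, -0.036, 0.0], [-0.0067, -0.0001, -0.0002, 0.0, -0.036, 0.0], [-0.0091, -0.0001, -0.0003, 0.0, -0.036, 0.0], [-0.0114, -0.0001, -0.0003, 0.0, -0.036, 0.0], [-0.0138, -0.0001, -0.0004, 0.0, -0.036, 0.0], [-0.0161, -0.0001, -0.0005, 0.0, -0.036, 0.0], [-0.0185, -0.0001, -0.0006, 0.0, -0.036, 0.0], [-0.0208, -0.0001, -0.0007, 0.0, -0.036, 0.0], [-0.0232, -0.0001, -0.0008, 0.0, -0.036, 0.0]]
```

Request:
servo_tool --pt "-0.002 0 0 0 -0.036 0" --pt "-0.0044 0 -0.0001 0 -0.036 0" --pt "-0.0067 0 -0.0002 0 -0.036 0" --pt "-0.0091 0 -0.0003 0 -0.036 0" --pt "-0.0114 0 -0.0003 0 -0.036 0" --pt "-0.0138 0 -0.0004 0 -0.036 0" --pt "-0.0161 0 -0.0005 0 -0.036 0" --pt "-0.0185 0 -0.0006 0 -0.036 0" --pt "-0.0208 0 -0.0007 0 -0.036 0" --pt "-0.0232 0 -0.0008 0 -0.036 0"

```text
t: 23.13
eef_pos: [499.0, 270.5, 138.6]
orientation: [0.618, -0.344, 0.344, -0.618]
wrist_force: [-0.9, 0.1, -1.3]
grip_width: 0.151
```

```bash
python3 -c "
from h import *
chk();cv2.imwrite('pics/g5.png',beads())
plan([511.5,250.3],way(((144,23.5,144),(189,22.5,189),10)))
"
```

```text
F tool [-0.5585  1.3403 -0.6634] M [-0.058   0.0387 -0.0025] off x,z [-18.7516   1.0158] z 138.6379023200961 23.1333
pot shift px 0.0 1.25 0.9866905808448792
blade px [241.6315 322.337 ] bead r px 39.72956891847523
(np.float32(140.5), np.float32(363.5), np.float32(34.6)) x 8.7 z -20.5
(np.float32(209.5), np.float32(376.5), np.float32(36.3)) x 11.5 z -6.6
net 0.65 az -95 r 22 x 11.1 z -18.5
net 0.55 az 24 r 9 x 4.5 z 7.9
net 0.48 az -106 r 10 x 3.4 z -9.1
net 0.48 az -1 r 41 x 33.8 z 23.8
net 0.2 az -15 r 14 x 13.4 z 5.0
pot_floor 0.69 x 22.6 z 1.0
zdir 31.742394807772314 eef [499.1423 270.2508 138.622 ]
[[0.0001, -0.0001, -0.0018, 0.0, -0.08, 0.0], [0.0005, -0.0001, -0.0037, 0.0, -0.158, 0.0], [0.0009, -0.0001, -0.0054, 0.0, -0.237, 0.0], [0.0015, -0.0001, -0.0071, 0.0, -0.315, 0.0], [0.0022, -0.0001, -0.0088, 0.0, -0.394, 0.0], [0.0031, -0.0001, -0.0104, 0.0, -0.472, 0.0], [0.004, -0.0001, -0.0119, 0.0, -0.551, 0.0], [0.0051, -0.0001, -0.0133, 0.0, -0.629, 0.0], [0.0063, -0.0001, -0.0147, 0.0, -0.708, 0.0], [0.0076, -0.0001, -0.0159, 0.0, -0.786, 0.0]]
```

Request:
servo_tool --pt "0.0001 0 -0.0018 0 -0.08 0" --pt "0.0005 0 -0.0037 0 -0.158 0" --pt "0.0009 0 -0.0054 0 -0.237 0" --pt "0.0015 0 -0.0071 0 -0.315 0" --pt "0.0022 0 -0.0088 0 -0.394 0" --pt "0.0031 0 -0.0104 0 -0.472 0" --pt "0.004 0 -0.0119 0 -0.551 0" --pt "0.0051 0 -0.0133 0 -0.629 0" --pt "0.0063 0 -0.0147 0 -0.708 0" --pt "0.0076 0 -0.0159 0 -0.786 0"

```text
t: 24.22
eef_pos: [491.9, 255.7, 140.1]
orientation: [-0.702, 0.078, -0.082, 0.703]
wrist_force: [5.8, 1.3, 0.7]
grip_width: 0.15
```

```bash
python3 -c "
from h import *
chk();cv2.imwrite('pics/g6.png',beads())
plan([511.5,250.3],way(((189,22.5,189),(189,0,189),6)))
"
```

```text
F tool [ 5.3486 -0.7007  2.5228] M [ 0.2851 -1.5646  0.0429] off x,z [-16.0694  -1.9946] z 140.1089702608511 24.2167
pot shift px -0.75 0.75 0.9805030822753906
blade px [242.3416 323.8579] bead r px 39.54498134516983
(np.float32(354.5), np.float32(357.5), np.float32(41.9)) x 6.5 z 22.6
(np.float32(152.5), np.float32(326.5), np.float32(35.2)) x -0.0 z -18.5
(np.float32(328.5), np.float32(452.5), np.float32(39.3)) x 27.2 z 17.7
(np.float32(218.5), np.float32(451.5), np.float32(33.6)) x 27.0 z -5.2
net 0.69 az 78 r 21 x 7.3 z 19.5
net 0.6 az -50 r 34 x 17.6 z -29.0
net 0.57 az 247 r 5 x -2.6 z -4.3
pot_floor 0.96 x 19.9 z 2.7
zdir 76.69355944137887 eef [491.7589 255.6044 140.1425]
[[0.0017, 0.0014, -0.0007, 0.0, -0.002, 0.0], [0.0054, 0.0015, -0.0006, 0.0, -0.002, 0.0], [0.0092, 0.0015, -0.0006, 0.0, -0.002, 0.0], [0.0129, 0.0015, -0.0006, 0.0, -0.002, 0.0], [0.0167, 0.0015, -0.0006, 0.0, -0.002, 0.0], [0.0204, 0.0015, -0.0006, 0.0, -0.002, 0.0]]
```

Request:
servo_tool --pt "0.002 0 -0.0003 0 0 0" --pt "0.0054 0 -0.0006 0 0 0" --pt "0.0092 0 -0.0006 0 0 0" --pt "0.0129 0 -0.0006 0 0 0" --pt "0.0167 0 -0.0006 0 0 0" --pt "0.0195 0 -0.0006 0 0 0" --pt "0.0195 0 -0.0006 0 0 0" --pt "0.0195 0 -0.0006 0 0 0"

```text
t: 25.13
eef_pos: [508.4, 250.3, 138.4]
orientation: [0.702, -0.082, 0.081, -0.702]
wrist_force: [-0.0, 0.7, -1.1]
grip_width: 0.147
```

```bash
python3 -c "
from h import *
chk();g=beads();tilt()
cv2.imwrite('pics/g7.png',g)
"
```

```text
F tool [-0.2055  1.0814  0.6905] M [ 0.0486 -0.0298 -0.0289] off x,z [ 1.2823 -3.5074] z 138.41092798582753 25.1333
pot shift px -0.75 0.75 0.9791804552078247
blade px [243.8932 321.3646] bead r px 39.74997167536423
(np.float32(365.5), np.float32(280.5), np.float32(38.5)) x -8.4 z 24.3
(np.float32(126.5), np.float32(336.5), np.float32(37.2)) x 3.2 z -23.7
net 0.84 az -74 r 25 x 3.3 z -25.2
net 0.75 az 121 r 28 x -10.6 z 25.6
net 0.69 az 237 r 23 x -15.1 z -16.8
net 0.65 az -25 r 23 x 19.0 z -12.9
net 0.46 az 196 r 21 x -20.6 z -2.5
pot_floor 0.92 x 1.3 z 2.4
bottom edge x off mm 3.1366064304257346 top 0.2293843037291936 (297, 253, 41, 134)
spatula 0.91 [317.0, 264.5] [318.0842 261.0367]
blade_end 0.79 [317.4, 234.6] [317.8846 228.3817]
```

```bash
python3 -c "
from h import *
Pc=[510.3,251.5]
W=way(((-6,0,186),(-6,0,176),1),((-6,0,174),(-6,17,174),6))
plan(Pc,[(-6,0,184),(-6,0,179)]+W[1:]+[(-6,17,174)])
"
```

```text
zdir 76.78121041409517 eef [508.3703 250.4505 138.6661]
[[0.0016, -0.0, 0.0015, 0.0, 0.087, 0.0], [0.0016, -0.0, 0.0015, 0.0, 0.174, 0.0], [0.0044, -0.0, 0.0007, 0.0, 0.261, 0.0], [0.0071, -0.0, -0.0, 0.0, 0.261, 0.0], [0.0098, -0.0, -0.0007, 0.0, 0.261, 0.0], [0.0126, -0.0, -0.0015, 0.0, 0.261, 0.0], [0.0153, -0.0, -0.0022, 0.0, 0.261, 0.0], [0.0181, -0.0, -0.0029, 0.0, 0.261, 0.0], [0.0181, -0.0, -0.0029, 0.0, 0.261, 0.0]]
```

Request:
servo_tool --pt "0.0016 0 0.0015 0 0.087 0" --pt "0.0016 0 0.0015 0 0.174 0" --pt "0.0044 0 0.0007 0 0.261 0" --pt "0.0071 0 0 0 0.261 0" --pt "0.0098 0 -0.0007 0 0.261 0" --pt "0.0126 0 -0.0015 0 0.261 0" --pt "0.0153 0 -0.0022 0 0.261 0" --pt "0.018 0 -0.0029 0 0.261 0" --pt "0.018 0 -0.0029 0 0.261 0"

```text
t: 26.28
eef_pos: [525.2, 244.3, 138.8]
orientation: [-0.686, 0.172, -0.171, 0.687]
wrist_force: [-2.8, 4.5, -0.2]
grip_width: 0.151
```

```bash
python3 -c "
from h import *
chk()
plan([510.3,251.5],way(((-6,17,174),(45,17,225),10)))
"
```

```text
F tool [-4.6058  0.2195  2.6702] M [1.3056 0.6876 0.0253] off x,z [19.7879 -0.4745] z 138.75529827038343 26.2833
pot shift px -0.75 0.75 0.9847522974014282
zdir 61.974131886078986 eef [525.1829 244.2985 138.7555]
[[0.0004, 0.0001, 0.0008, 0.0, -0.086, 0.0], [0.0002, 0.0001, 0.0023, 0.0, -0.175, 0.0], [-0.0001, 0.0001, 0.0038, 0.0, -0.264, 0.0], [-0.0006, 0.0001, 0.0052, 0.0, -0.353, 0.0], [-0.0012, 0.0001, 0.0066, 0.0, -0.442, 0.0], [-0.0019, 0.0001, 0.008, 0.0, -0.531, 0.0], [-0.0027, 0.0001, 0.0092, 0.0, -0.62, 0.0], [-0.0036, 0.0001, 0.0104, 0.0, -0.709, 0.0], [-0.0047, 0.0001, 0.0115, 0.0, -0.798, 0.0], [-0.0058, 0.0001, 0.0125, 0.0, -0.887, 0.0]]
```

Request:
servo_tool --pt "-0.0005 0 0.0008 0 -0.086 0" --pt "-0.0007 0 0.0023 0 -0.175 0" --pt "-0.001 0 0.0038 0 -0.264 0" --pt "-0.0014 0 0.0052 0 -0.353 0" --pt "-0.002 0 0.0066 0 -0.442 0" --pt "-0.0026 0 0.008 0 -0.531 0" --pt "-0.0032 0 0.0092 0 -0.62 0" --pt "-0.004 0 0.0104 0 -0.709 0" --pt "-0.005 0 0.0115 0 -0.798 0" --pt "-0.006 0 0.0125 0 -0.887 0"

```text
t: 27.17
eef_pos: [525.1, 256.4, 138.4]
orientation: [0.693, 0.14, -0.142, -0.692]
wrist_force: [-4.1, -3.0, 3.5]
grip_width: 0.153
```

```bash
python3 -c "
from h import *
chk();beads()
plan([510.3,251.5],way(((45,17,225),(45,0,215),5)))
"
```

```text
F tool [-4.9848 -3.4785 -1.1961] M [-0.7381  1.2848 -0.012 ] off x,z [16.65   -4.4955] z 138.37229011658474 27.1667
pot shift px -0.75 0.75 0.9770934581756592
blade px [241.1525 323.8024] bead r px 39.7338495219607
(np.float32(228.5), np.float32(116.5), np.float32(39.3)) x -41.2 z -2.5
(np.float32(375.5), np.float32(270.5), np.float32(41.8)) x -10.7 z 26.8
(np.float32(313.5), np.float32(125.5), np.float32(45.2)) x -39.5 z 14.0
net 0.82 az 262 r 36 x -29.1 z -21.7
net 0.77 az 305 r 22 x -3.7 z -21.8
net 0.76 az 227 r 38 x -37.9 z -1.2
net 0.74 az 206 r 38 x -35.9 z 12.3
net 0.65 az 161 r 27 x -11.6 z 24.4
net 0.47 az 29 r 8 x 8.0 z -2.3
pot_floor 0.56 x -15.4 z 1.2
zdir 112.80098670507728 eef [525.0136 256.6461 138.4248]
[[-0.002, -0.0003, 0.001, 0.0, 0.035, 0.0], [-0.0054, -0.0003, 0.001, 0.0, 0.07, 0.0], [-0.0088, -0.0003, 0.001, 0.0, 0.105, 0.0], [-0.0122, -0.0002, 0.001, 0.0, 0.14, 0.0], [-0.0156, -0.0002, 0.001, 0.0, 0.175, 0.0]]
```

All six beads are now seen 45–62° (at least 18 mm) round from where they started. The pot is within about 2 mm. I'll return to the middle and lift out.

Request:
servo_tool --pt "-0.002 0 -0.0005 0 0 0" --pt "-0.0054 0 0 0 0 0" --pt "-0.0088 0 0.0005 0 0 0" --pt "-0.0122 0 0.001 0 0 0" --pt "-0.015 0 0.001 0 0 0" --pt "-0.015 -0.002 0.001 0 0 0" --pt "-0.015 -0.007 0.001 0 0 0" --pt "-0.015 -0.015 0.001 0 0 0" --pt "-0.015 -0.025 0.001 0 0 0" --pt "-0.015 -0.037 0.001 0 0 0"

```text
t: 28.25
eef_pos: [511.7, 252.5, 176.7]
orientation: [0.693, 0.139, -0.139, -0.693]
wrist_force: [0.3, 0.4, -0.7]
grip_width: 0.149
```

Request:
servo_tool --pt "0 -0.013 0 0 0 0" --pt "0 -0.028 0 0 0 0" --pt "0 -0.045 0 0 0 0" --pt "0 -0.065 0 0 0 0" --pt "0 -0.085 0 0 0 0" --pt "0 -0.105 0 0.0 0 0" --pt "0 -0.125 0 0 0 0" --pt "0 -0.14 0 0 0 0" --pt "0 -0.145 0 0 0 0" --pt "0 -0.145 0 0 0 0"

```text
t: 29.08
eef_pos: [512.6, 252.8, 323.6]
orientation: [-0.693, -0.14, 0.137, 0.694]
wrist_force: [-1.0, 0.7, -0.4]
grip_width: 0.153
```

```bash
python3 -c "
from h import *
for i in range(3): s=cams.camera('scene')
chk();tilt()
o=robot.get_obs();e=o['eef_pos'];M=R.from_quat(o['orientation']).as_matrix()
for n in('spatula','blade_end'):
  for r in finder.landmark_of('scene',n)[:1]: print(n,r['p'],r['centre'],proj(s,e-[0,0,55.5 if n=='spatula' else 130.5]))
cv2.imwrite('pics/s9.png',s['pixels'][:,:,::-1])
go([546,-272,318],-6.5)
# beads from the wrist, at height
w=cams.camera('wrist')
for b in finder.recognise('wrist','bead0'): print(b['p'],at(w,b['centre'],14)[:2])
for b in finder.landmark_of('wrist','pot_floor')[:1]:print(at(w,b['centre'],6))
m=finder.silhouettes('wrist','blade_end')
if m:
  p=m[0]['pixels'];q=cv2.minAreaRect(cv2.findNonZero(p.astype(np.uint8)));print('sil',q,p.sum())
print('xdir',M[:,0])
"
```

```text
F tool [ 0.1492  1.9212 -0.2753] M [0.0783 0.0318 0.023 ] off x,z [ 2.1001 -2.7899] z 319.5453435718916 29.2333
pot shift px -0.75 0.75 0.9937257766723633
bottom edge x off mm 0.9575635733885872 top 0.2726998346063738 (298, 250, 40, 137)
spatula 0.9 [315.6, 255.1] [318.461  261.3495]
blade_end 0.95 [319.4, 224.1] [318.2007 228.7937]
spatula 0.69 [400.0, 109.1] [403.1448 111.2991]
blade_end 0.76 [395.6, 139.2] [398.5151 145.4747]
eef [511.4532 252.3744 319.8804] zdir 112.64 ydir [-0.0011 -0.0005 -1.    ] shift [-0.17    0.0021 -0.4973] rot [ 0.0013  2.0795 -0.0008] rows 19.9 t 29.5333
0.62 [535.8438 262.3698]
0.59 [505.271  276.4743]
0.4 [506.5332 224.3574]
0.39 [489.3052 241.3317]
[508.4726 250.1274   6.    ]
sil ((317.5, 301.0), (172.0, 39.0), 90.0) 3649
xdir [ 0.9229  0.385  -0.002 ]
```

Request:
servo_tool --pt "-0.0045 0 -0.0125 0 0.05 0" --pt "-0.013 0 -0.037 0 0.15 0" --pt "-0.0215 0 -0.062 0 0.26 0" --pt "-0.03 0 -0.087 0 0.36 0" --pt "-0.0385 0 -0.112 0 0.47 0" --pt "-0.047 0 -0.137 0 0.57 0" --pt "-0.0555 0 -0.162 0 0.68 0" --pt "-0.064 0 -0.187 0 0.78 0" --pt "-0.0725 0 -0.212 0 0.89 0" --pt "-0.081 0 -0.237 0 1.0 0"

```text
t: 30.57
eef_pos: [528.1, 1.3, 320.8]
orientation: [-0.674, 0.212, -0.212, 0.675]
wrist_force: [0.4, 0.3, -1.1]
grip_width: 0.152
```

```bash
python3 -c "
from h import *
go([546.5,-272,300],-6.5)"
```

```text
eef [528.0978   1.3198 320.797 ] zdir 55.04 ydir [ 0.0004  0.     -1.    ] shift [ 0.1717  0.0208 -0.2135] rot [-0.0004  1.0742  0.0001] rows 10.3 t 30.5667
```

Request:
servo_tool --pt "0.017 0.002 -0.0215 0 0.108 0" --pt "0.034 0.004 -0.043 0 0.216 0" --pt "0.0515 0.006 -0.064 0 0.324 0" --pt "0.0685 0.008 -0.0855 0 0.432 0" --pt "0.086 0.01 -0.107 0 0.54 0" --pt "0.103 0.012 -0.128 0 0.648 0" --pt "0.12 0.014 -0.15 0 0.756 0" --pt "0.137 0.016 -0.171 0 0.864 0" --pt "0.155 0.018 -0.192 0 0.97 0" --pt "0.1717 0.0208 -0.2135 0 1.074 0"

```text
t: 31.4
eef_pos: [548.1, -272.2, 299.9]
orientation: [0.471, -0.527, 0.528, -0.471]
wrist_force: [1.1, -0.3, -0.3]
grip_width: 0.154
```

Request:
servo_tool --pt "0 0.003 0 0 0 0" --pt "0 0.006 0 0 0 0" --pt "0 0.01 0 0 0 0" --pt "0 0.01 0 0 0 0" --pt "0 0.01 0 0 0 0" --pt "0 0.01 0 0 0 0"

```text
t: 31.9
eef_pos: [548.3, -269.7, 290.2]
orientation: [0.473, -0.526, 0.526, -0.473]
wrist_force: [-0.2, 0.3, -0.8]
grip_width: 0.154
```

```bash
python3 -c "
from h import *
s=cams.camera('scene');w=cams.camera('wrist');o=robot.get_obs();e=o['eef_pos'];go([546.5,-272,290],-6.5)
M=R.from_quat(o['orientation']).as_matrix()
p=proj(s,e-[0,0,90]).astype(int);print('scene around',p, 'pred org',proj(s,e-[0,0,55.5]),'end',proj(s,e-[0,0,130.5]))
for n in('spatula','blade_end','slot'):
  for r in finder.landmark_of('scene',n)[:1]: print('S',n,r['p'],r['centre'])
  for r in finder.landmark_of('wrist',n)[:1]: print('W',n,r['p'],r['centre'],proj(w,e-[0,0,dict(spatula=55.5,blade_end=130.5,slot=0)[n]]))
# red border in scene and wrist
for nm,c in(('scene',s),('wrist',w)):
  h=cv2.cvtColor(c['pixels'],cv2.COLOR_RGB2HSV);m=((((h[...,0]<8)|(h[...,0]>172))&(h[...,1]>130)&(h[...,2]>70))*1).astype(np.uint8)
  n,l,st,ce=cv2.connectedComponentsWithStats(m)
  for k in range(1,n):
    if st[k,4]>25: r=cv2.minAreaRect(cv2.findNonZero((l==k).astype(np.uint8)));print(nm,st[k],r,at(c,r[0],122)[:2])
x,y=p;a=cv2.resize(s['pixels'][y-70:y+80,x-75:x+75],(400,400),interpolation=2)
cv2.imwrite('pics/s10.png',a[:,:,::-1]);cv2.imwrite('pics/w10.png',w['pixels'][:,:,::-1]);print('crop origin',x-75,y-70)
"
```

```text
eef [ 548.2993 -270.0679  290.3861] zdir -6.11 ydir [ 0.0007 -0.0004 -1.    ] shift [ 0.0021  0.0004 -0.0016] rot [-0.0007  0.0067  0.0003] rows 0.1 t 32.0
scene around [137 239] pred org [133.2811 222.4454] end [142.1772 257.4619]
S spatula 0.56 [133.5, 220.6]
W spatula 0.88 [316.5, 254.2] [316.9861 261.5743]
S blade_end 0.72 [149.5, 252.1]
W blade_end 0.68 [316.7, 224.5] [317.0299 228.8673]
S slot 0.84 [145.6, 274.7]
W slot 0.81 [313.9, 223.6] [316.9282 304.7786]
scene [134 267  21  12  59] ((143.77359008789062, 272.70751953125), (7.005387783050537, 19.779918670654297), 74.05460357666016) [ 543.9833 -273.038 ]
wrist [305 204  20  34 254] ((314.5, 220.5), (33.0, 19.0), 90.0) [ 545.6851 -272.2639]
crop origin 62 169
```

```bash
python3 -c "
from h import *
o=robot.get_obs();e=o['eef_pos']
for nm in('scene','wrist'):
  c=cams.camera(nm)
  for r in finder.silhouettes(nm,'spatula')[:1]:
    m=r['pixels'];ys=np.where(m.any(1))[0];print(nm,r['p'],m.sum(),ys.min(),ys.max())
    for y in ys[::3 if nm=='scene' else 8]:
      xs=np.where(m[y])[0];print((int(y),int(xs.min()),int(xs.max())),end=' ')
    print()
  print('pred',[proj(c,e-[0,0,h]).round(1).tolist() for h in(0,25,55.5,90,130.5)])
  if nm=='scene':
    M=R.from_quat(o['orientation']).as_matrix()
    print('edges',[[proj(c,e-[0,0,h]+M[:,0]*s).round(1).tolist() for s in(-9,9)] for h in(40,60,90,120)])
"
```

```text
pred [[125.6, 194.1], [129.0, 207.3], [132.9, 222.7], [137.1, 239.3], [141.8, 257.7]]
edges [[[137.0, 213.5], [124.9, 216.4]], [[139.4, 223.5], [127.5, 226.4]], [[142.9, 237.8], [131.3, 240.7]], [[146.3, 251.6], [135.0, 254.5]]]
wrist 0.73 3621 215 387
(215, 316, 319) (223, 315, 320) (231, 315, 320) (239, 315, 320) (247, 307, 329) (255, 305, 330) (263, 304, 331) (271, 304, 331) (279, 303, 332) (287, 303, 333) (295, 302, 334) (303, 301, 334) (311, 300, 334) (319, 300, 334) (327, 299, 336) (335, 299, 337) (379, 298, 336) (387, 301, 333) 
pred [[317.0, 304.4], [317.0, 281.9], [317.1, 261.3], [317.1, 243.9], [317.1, 228.6]]
```

```bash
python3 -c "
from h import *
s=cams.camera('scene');w=cams.camera('wrist')
a=cv2.resize(s['pixels'][200:290,100:180],(500,562),interpolation=2)
b=cv2.resize(w['pixels'][200:270,292:342],(300,420),interpolation=2)
im=np.zeros((562,800,3),np.uint8);im[:,:500]=a;im[:420,500:]=b
cv2.imwrite('pics/c11.png',im[:,:,::-1])
"
```

```text
(no output)
```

View pics/c11.png

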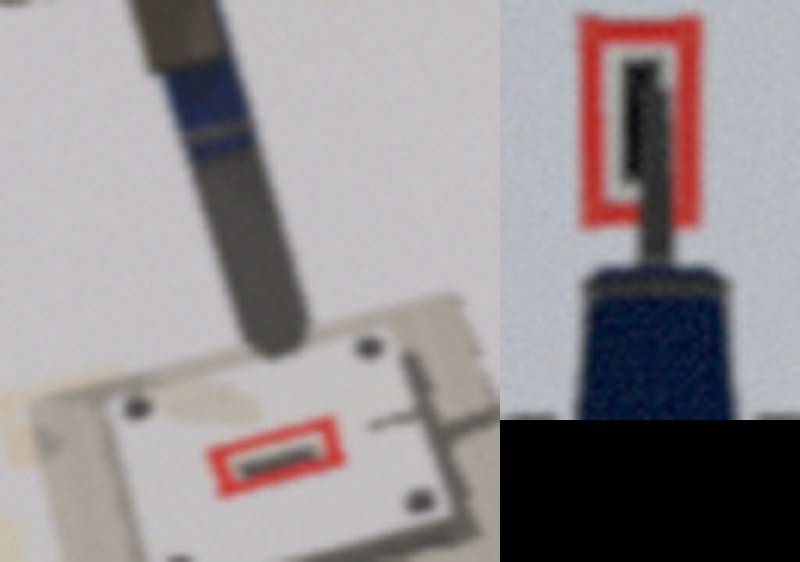

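The left panel shows the blade end at about scene (144,257), leaning roughly 2° sideways (right edge (250,150) to (308,318)), above the slot at (278,458) in the crop. The right panel shows the slot about 2 mm to the left of the blade. I'll correct the lean and the offset, then measure again.

Request:
servo_tool --pt "0.001 0.005 -0.001 0 0 -0.012" --pt "0.0024 0.012 -0.0019 0 0 -0.024" --pt "0.0024 0.02 -0.0019 0 0 -0.035" --pt "0.0024 0.02 -0.0019 0 0 -0.035" --pt "0.0024 0.02 -0.0019 0 0 -0.035" --pt "0.0024 0.02 -0.0019 0 0 -0.035"

```text
t: 33.1
eef_pos: [545.8, -272.7, 269.6]
orientation: [0.482, -0.518, 0.534, -0.463]
wrist_force: [0.1, -0.7, -0.8]
grip_width: 0.147
```

```bash
cat >> h.py <<'E'
def blade():
    s=cams.camera('scene');w=cams.camera('wrist');o=robot.get_obs();e=o['eef_pos'];M=R.from_quat(o['orientation']).as_matrix()
    print("eef",e,"ydir",M[:,1],"F",o["wrist_force"],"t",o["t"])
    g=cv2.cvtColor(s['pixels'],cv2.COLOR_RGB2GRAY).astype(float)
    # scene: blade edges at heights below the handle (vertical-axis model)
    hz=np.array([0,0,1.]);xh=M[:,0]-[0,0,M[2,0]];xh/=np.linalg.norm(xh)
    L=[]
    for h in range(64,112,3):
        c=proj(s,e-hz*h);u=(proj(s,e-hz*h+xh*10)-c)/10
        t=np.arange(-22,22,.25);P=c+t[:,None]*u
        v=cv2.remap(g.astype(np.float32),P[:,0].astype(np.float32)[None],P[:,1].astype(np.float32)[None],1)[0]
        k=np.abs(t)<4;dark=np.median(v[k]);br=np.percentile(v,85);d=v<(dark+br)/2
        i=np.argmin(np.abs(t));a=i
        while a>0 and d[a]:a-=1
        b=i
        while b<len(t)-1 and d[b]:b+=1
        L.append((h,t[a],t[b],(t[a]+t[b])/2,dark,br))
    L=np.array(L);ok=np.abs(L[:,2]-L[:,1]-18)<5;f=np.polyfit(L[ok,0],L[ok,3],1);print("scene x-off: tilt deg",np.degrees(f[0]),"off at end",np.polyval(f,130.5),"n",ok.sum(),"width",np.median(L[:,2]-L[:,1]))
    for n in('blade_end','slot'):
        for nm,c in(('scene',s),('wrist',w)):
            for r in finder.landmark_of(nm,n)[:1]:
                z=122 if n=='slot' else e[2]-130.5;v=M.T@(at(c,r['centre'],z)-e);v2=at(c,r['centre'],z)-e;print(n,nm,r['p'],np.array(r['centre']),"x %.1f z %.1f (horizontal)"%(v2@xh,v2@M[:,2]))
    for nm,c in(('scene',s),('wrist',w)):
        h=cv2.cvtColor(c['pixels'],cv2.COLOR_RGB2HSV);m=((((h[...,0]<8)|(h[...,0]>172))&(h[...,1]>130)&(h[...,2]>70))*1).astype(np.uint8)
        n,l,st,ce=cv2.connectedComponentsWithStats(m)
        for k in range(1,n):
            if st[k,4]>25:
                r=cv2.minAreaRect(cv2.findNonZero((l==k).astype(np.uint8)));v=at(c,r[0],122)-e;print("red",nm,st[k],r[2],"x %.1f z %.1f"%(v@xh,v@M[:,2]))
    r=finder.silhouettes('wrist','spatula')[:1]
    if r:
        m=r[0]['pixels'];ys=np.where(m.any(1))[0][0]
        print("wrist sil top",ys,"pred corner",proj(w,e-[0,0,121.5]-9*xh),"end",proj(w,e-[0,0,130.5]-4.5*xh),"cols",[(int(y),float(np.where(m[y])[0].mean())) for y in range(ys,ys+28,4)],"TCPcol",proj(w,e-[0,0,130.5])[0])
    return s,w
E
python3 -c "
from h import *
blade()"
```

```text
eef [ 546.0418 -272.9416  270.2173] ydir [-0.0033 -0.035  -0.9994] F [-0.283   0.0523 -0.4418] t 33.2
scene x-off: tilt deg 0.12638774892591673 off at end -1.1060661764705881 n 16 width 17.75
blade_end scene 0.57 [146.3 260.1] x -8.8 z -11.2 (horizontal)
blade_end wrist 0.82 [318.2 223. ] x -0.4 z 0.8 (horizontal)
slot scene 0.59 [146.4 275.2] x -2.6 z 5.2 (horizontal)
slot wrist 0.91 [316.9 216.2] x -1.3 z -0.3 (horizontal)
red scene [134 267  21  12  61] 75.0685806274414 x 0.1 z -2.3
red wrist [307 199  21  37 300] 90.0 x -0.6 z -0.2
wrist sil top 215 pred corner [317.1656 215.8106] end [317.1775 218.2155] cols [(215, 317.5), (219, 317.5), (223, 317.5), (227, 317.5), (231, 317.5), (235, 317.5), (239, 317.5)] TCPcol 317.1848502486102
```

Request:
servo_tool --pt "0.0006 0 -0.0004 0 0 0" --pt "0.0004 0.006 -0.0004 0 0 0" --pt "0.0002 0.012 -0.0004 0 0 0" --pt "0.0 0.018 -0.0004 0 0 0" --pt "-0.0002 0.023 -0.0004 0 0 0" --pt "-0.0002 0.023 -0.0004 0 0 0" --pt "-0.0002 0.023 -0.0004 0 0 0" --pt "-0.0002 0.023 -0.0004 0 0 0"

```text
t: 34.12
eef_pos: [545.4, -273.4, 246.9]
orientation: [0.481, -0.518, 0.534, -0.463]
wrist_force: [-1.3, 0.5, -0.9]
grip_width: 0.15
```

```bash
python3 -c "
from h import *
s,w=blade()
g=cv2.cvtColor(s['pixels'],cv2.COLOR_RGB2GRAY)
print(g[255:285,128:162])
" | cut -c1-260
```

```text
eef [ 545.6013 -273.5554  247.3035] ydir [-0.0032 -0.0352 -0.9994] F [ 0.7546 -0.7548 -1.0427] t 34.2167
scene x-off: tilt deg 0.5476802453456399 off at end -0.4856617647058825 n 16 width 17.75
blade_end scene 0.87 [148.  272.3] x -7.2 z -5.4 (horizontal)
blade_end wrist 0.79 [318.6 221.2] x -1.9 z 1.1 (horizontal)
slot scene 0.72 [145.5 275.4] x -1.8 z 5.5 (horizontal)
slot wrist 0.82 [318.5 222.4] x -2.4 z 1.1 (horizontal)
red scene [134 267  21  12  55] 74.47589111328125 x -0.3 z -1.5
red wrist [306 205  23  40 382] 90.0 x -0.6 z -0.2
wrist sil top 214 pred corner [317.0774 215.6885] end [317.09   218.0949] cols [(214, 317.5), (218, 317.5), (222, 317.5), (226, 317.5), (230, 318.0), (234, 317.5), (238, 318.0)] TCPcol 317.09800140261706
[[195 196 194 ...  82 106 151]
 [196 193 194 ...  90 117 159]
 [189 184 179 ... 144 163 183]
 ...
 [195 195 197 ... 194 194 195]
 [196 196 196 ... 195 195 194]
 [196 195 196 ... 193 189 187]]
```

Request:
servo_tool --pt "0.0003 0 -0.0005 0 0 0" --pt "0.0002 0.002 -0.0005 0 0 0" --pt "0.0002 0.004 -0.0005 0 0 0" --pt "0.0001 0.006 -0.0005 0 0 0" --pt "0.0 0.008 -0.0005 0 0 0" --pt "0.0 0.01 -0.0005 0 0 0" --pt "-0.0001 0.012 -0.0005 0 0 0" --pt "-0.0001 0.012 -0.0005 0 0 0" --pt "-0.0001 0.012 -0.0005 0 0 0"

```text
t: 35.22
eef_pos: [544.8, -273.6, 234.6]
orientation: [0.481, -0.518, 0.534, -0.463]
wrist_force: [1.1, -0.7, -1.3]
grip_width: 0.149
```

```bash
python3 -c "
from h import *
o=robot.get_obs();print(o['ft_torque']);blade()
"
```

```text
[0.0061 0.0515 0.0284]
eef [ 544.9352 -273.7173  234.9622] ydir [-0.0036 -0.0348 -0.9994] F [-0.1296  0.3453 -1.2901] t 35.3167
scene x-off: tilt deg 0.20505948816089603 off at end -0.7545396323086196 n 15 width 17.875
blade_end scene 0.77 [147.3 277.1] x -4.4 z -6.6 (horizontal)
blade_end wrist 0.92 [318.7 221.7] x -1.5 z 1.2 (horizontal)
slot scene 0.56 [144.4 276.3] x 0.1 z 7.5 (horizontal)
slot wrist 0.75 [316.6 228.2] x -1.4 z -0.5 (horizontal)
red scene [134 267  21  12  55] 74.05460357666016 x -0.6 z -1.0
red wrist [307 208  23  38 353] 90.0 x -2.8 z 0.6
wrist sil top 216 pred corner [317.1831 215.7017] end [317.198  218.1106] cols [(216, 317.5), (220, 317.5), (224, 317.5), (228, 317.5), (232, 317.5), (236, 317.5), (240, 317.5)] TCPcol 317.2057342271825
```

No contact force with the full-width blade in the plate, so I'm continuing down.

Request:
servo_tool --pt "-0.0001 0.003 0 0 0 0" --pt "-0.0002 0.006 0 0 0 0" --pt "-0.0003 0.009 0 0 0 0" --pt "-0.0004 0.012 0 0 0 0" --pt "-0.0005 0.015 0 0 0 0" --pt "-0.0006 0.018 0 0 0 0" --pt "-0.0007 0.021 0 0 0 0" --pt "-0.0008 0.024 0 0 0 0" --pt "-0.0008 0.024 0 0 0 0"

```text
t: 36.32
eef_pos: [544.5, -273.5, 209.9]
orientation: [0.482, -0.518, 0.534, -0.463]
wrist_force: [-0.1, 0.1, -1.1]
grip_width: 0.153
```

```bash
python3 -c "
from h import *
o=robot.get_obs();print(o['ft_torque'],o['wrist_force']);go([o['eef_pos'][0],o['eef_pos'][1],187.5])
"
```

```text
[-0.0514  0.1015 -0.0211] [-0.1441  0.087  -1.1014]
eef [ 544.5209 -273.5408  209.8586] zdir -6.19 ydir [-0.0049 -0.0342 -0.9994] shift [-0.0008  0.0223  0.    ] rot [0. 0. 0.] rows 0.6 t 36.3167
```

Request:
servo_tool --pt "-0.0001 0.003 0 0 0 0" --pt "-0.0002 0.006 0 0 0 0" --pt "-0.0003 0.009 0 0 0 0" --pt "-0.0004 0.012 0 0 0 0" --pt "-0.0005 0.015 0 0 0 0" --pt "-0.0006 0.018 0 0 0 0" --pt "-0.0007 0.021 0 0 0 0" --pt "-0.0008 0.023 0 0 0 0" --pt "-0.0008 0.023 0 0 0 0" --pt "-0.0008 0.023 0 0 0 0"

```text
t: 37.15
eef_pos: [544.8, -273.7, 187.7]
orientation: [0.481, -0.518, 0.534, -0.463]
wrist_force: [-0.9, -0.7, -0.4]
grip_width: 0.154
```

```bash
python3 -c "
from h import *
for i in range(4): s=cams.camera('scene')
o=robot.get_obs();print(o['eef_pos'],o['ft_torque'],o['wrist_force'],o['qvel'],o['t'],o['grip_width']*93)
e=o['eef_pos'];M=R.from_quat(o['orientation']).as_matrix()
# lower end of blue handle in scene, vs prediction (front-face lower edge) 
m=cv2.inRange(cv2.cvtColor(s['pixels'],cv2.COLOR_RGB2HSV),(105,80,30),(130,255,255));m[:,:100]=0;m[:,190:]=0
b=cv2.findNonZero(m)[:,0];lo=b[b[:,1]>=b[:,1].max()-1].mean(0);print('blue box',cv2.boundingRect(b),lo,'pred lower corners',[proj(s,e-[0,0,55.5]+7*M[:,2]+k*M[:,0]).round(1) for k in(-9,0,9)],'slot plane below',proj(s,[e[0],e[1],122]))
for n in('needle','scraper','stand','pot_floor','slide_box','petri_dish','reagent_jar'):
  for r in finder.landmark_of('scene',n)[:1]: print(n,r['centre'])
chk()
t=cams.camera('top');C=t
for b in finder.recognise('top','bead0'): print('bead',b['p'],b['centre'],at(t,b['centre'],14)[:2])
for b in finder.landmark_of('top','pot_floor')[:1]: print('pot',at(t,b['centre'],6))
"
```

```text
[ 545.0047 -273.8226  188.088 ] [-0.0661  0.0811 -0.0321] [-0.6217  0.4445 -0.6354] [-0.0005  0.0008  0.001  -0.      0.0005  0.0002] 37.35 14.1407747451638
blue box (137, 259, 11, 13) [141.6667 270.1667] pred lower corners [array([148.7, 270.3]), array([143.2, 271.6]), array([137.6, 273. ])] slot plane below [143.4968 273.2621]
needle [245.3, 215.0]
scraper [242.8, 217.9]
stand [278.9, 248.1]
pot_floor [388.9, 213.6]
slide_box [422.2, 304.7]
petri_dish [259.8, 391.5]
reagent_jar [339.7, 337.7]
F tool [-0.4932  0.1427 -0.1158] M [-0.0669  0.1234 -0.0231] off x,z [522.1042  93.575 ] z 187.8589786349101 37.7
pot shift px -0.75 0.75 0.9936985373497009
bead 0.52 [193.5, 262.3] [539.1434 258.9998]
bead 0.41 [180.3, 281.3] [499.7595 284.0464]
pot [500.756  257.0027   6.    ]
```

```bash
python3 -c "
from h import *
robot.hand_in();print(robot.get_obs()['eef_pos'])"
```

```text
the job is handed in; nothing more can be done
the job is handed in; nothing more can be done
```

I stirred the beads with the blue spatula, and it is now held upright in the steriliser slot, still gripped. I handed the job in at about 38 s of the 70 s allowed.

**What I did:** I took the spatula straight up out of the stand's middle slot. I stirred with sweeps that together covered the whole pot. I then corrected a lean of about 2° that the stirring had put into the grip, and lowered the blade through the guard slot.

**Last checks:**
- **Blade and handle:** the handle's lower end is about 10.5 mm above the guard, so about 64 mm of the 75 mm blade is below the guard's top face. The lean measured 0.2–0.5° on the way down, the wrist force at rest was about 1 N, and the grip opening of 14 mm matches the handle.
- **Beads:** the last full look, with the blade still in the pot, showed all six beads, each about 45–62° (roughly 18 mm or more) round from its start. After lifting out, the networks found only four of the six at once, and only two in the final top view. I have no clear final count, though nothing suggested a bead left the pot.
- **Pot:** the first wide circle jammed beads against the wall and pushed the pot an estimated 5–6 mm. Later pushes brought it partly back. The scene camera now puts it about 2 mm off, while the top camera's network suggests about 5 mm.
- **Other things on the bench:** the stand, needle, slide box, dish and jar show no shift beyond 1–2 pixels. The scraper's final reading landed on the needle (a wrong detection), so I did not confirm it separately after the lift.

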